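Close, lock and start the pressure moulding unit

ROBOT

A 7-joint arm with a two-finger parallel gripper is mounted at the origin on a cart in front of the work surface, level with it; the furniture and walls round the work are solid. World frame = base frame: x ahead of the robot, y to its left, z up, the work surface at z = 0. Lengths are in m, angles in rad, forces in N, time in s.
With the tool pointing down it reaches from about 0.425 to 0.925 m from the base axis. Payload 6.8 kg.
Tool frame: the origin (TCP) lies at the very end of the fingers, on their centre line; the grasp point (between the pads) lies r.grasp_offset behind it (r.grasp_offset is the distance from the TCP to the grasp point, in m); z points along the fingers, y is the direction in which the jaws open and shut (so a half turn about z gives the same grasp; the last joint's range is limited). The gripper opens to 85 mm and grips with 20 to 120 N. Pads are 22 mm wide; open, the fingers measure 114 mm over their backs; the gripper's body (76 mm by 85 mm) begins 54 mm behind the grasp point. The pads swing forward as they close: fully open they stand 13 mm farther back than shut.
Start: joints at [1.049, 0.477, 0.022, 1.555, -0.011, 1.109, -0.083], TCP at [0.271, -0.618, 0.231] pointing down, gripper open.
Joint ranges: [-2.96, 2.96], [-0.34, 2.1], [-1.41, 1.46], [0.24, 2.44], [-1.37, 4.51], [0.17, 1.92], [-2.96, 2.96]. Speed limits (rad/s): [2.39, 2.39, 3.14, 3.14, 3.14, 3.14, 3.14].

INTERFACE

Orientations are given as a rotation vector (axis times angle).
In Python, from bench import r gives the robot as it stands.
- The arm moves only by the shell command python3 -m jog 'ROWS' [FORCE]. ROWS is JSON, one flat list of numbers, 7 for each row, row after row: the turn, a rotation vector about the tool's x, y, z normalised to -1 to 1, where 1 is 180 degrees, then the shift along the tool's x, y, z normalised to -1 to 1, where 1 is 200 mm, then the opening, from 0 (shut) to 1 (fully open). In form: [wx, wy, wz, x, y, z, hand, wx, wy, wz, x, y, z, hand, ...]. A call has 1 to 12 rows; each row is the pose to reach, as a shift and turn from the pose measured when the call began, along the tool's axes at that moment, turning the shorter way round; what a row does not reach only later rows make up. A row lasts 1/10 s, in which the tool goes at most 50 mm and 8.59 degrees, less where a joint would pass 70% of its speed; a pose out of reach is approached as far as the arm can. A call with a number of a shift or a turn outside -1 to 1 is refused whole. A call with a gripper value outside its range is refused whole. The fingers move at their own pace and stop on an object; FORCE is the grip in N (left out, the last holds). Time passes only in rows, so rows that repeat a pose let the fingers close. It gives the time, the measured TCP pose, the force and the opening at its end, in the units of the state.
- r.get_obs(): the state, without advancing time (a new reading comes with each control period).
- r.grab_frame(name): name is "side" or "top"; returns the picture (384x512x3 uint8, red, green, blue); there is no depth.
- r.calibration(name): a dict with "K" (3x3 intrinsics, pixels), "dist_coeffs" ([k1, k2, p1, p2, k3] as OpenCV has them; the pictures are not rectified), "origin" and "rotation" of the camera in the world. Camera axes: x right, y up, looking along -z (the intrinsics and any distortion apply to the point x, -y, -z); pixel columns grow to the right and rows downward; lengths in m; the calibration is good to about 2 mm. A picture is of the moment at which its call begins. calibration takes no time and is no camera call.
- r.hand_in(): hands the job in, once; it reports no verdict.
The state is a dict: "clock": time; "joints": joint angles; "qvel": joint speeds; "tau": joint torques, N m; "tcp_pos": TCP position; "orientation": TCP orientation; "contact_force": force on the tool from outside, world axes, zero at the start; "moment": the same for the moment, N m; "grip_width": finger opening in m.
Only numpy, scipy, OpenCV 4.12 (cv2) and the standard library are available. Lean on these libraries where they do the work, as an engineer would, in place of code of your own. Each camera call takes 0.05 s, during which the arm holds its last target.

TASK

The forming sheet is clamped in the chamber and the plaster model sits ready in the cup, so finish the cycle: swing the open pressure chamber over by its handle and lower it gently until it lies fully shut on the cup, without letting it drop. Then swing the lock lever all the way in against its stop, and only after that press the red start key on the sloping panel until you feel it bottom, hold it in firmly for about a second without forcing it, and let go, leaving everything else on the bench where it stands.

Things in the scene. Friction and masses are not known exactly. Their poses are not given: they have to be found in the camera images.
- pressure_moulder: Cream pressure moulding unit, fixed on the bench, yaw -0.5 to -0.1. Origin on the bench near the heater post; +x points away from the robot to its panel's back, +y to the left, z up. In mm: low deck x -169..125, y -252..-10, top z 93; on it the panel housing, y -242..-37, top z 206, its face sloping back from (x 1, z 90) to (x 79, z 206). Cup with the model: centre (-70, -143), rim z 109.
- chamber_handle (a point): Middle of the chamber's handle, a round bar 12 mm thick, 45 mm long, that sticks out of the chamber's rim towards the robot and always lies parallel to the machine's x; grip it between this point and its outer end. Bar's centre in the machine's frame, mm: open (-166, 59, 87), shut (-166, -133, 134).
- chamber_hinge (a point): A fixed point on the chamber's hinge axis, at (-70, -37, 111) mm in the machine's frame; the axis is parallel to the machine's x. The handle runs on an arc of radius 99 mm about it, up over the top (highest z 210 mm) and down to the right. Bench things nearby: a grey power box (73 mm high) in front of the machine; an open carton right of it, its flaps up to 280 mm high.
- pressure_moulder_chamber (a joint): Hinge of the pressure chamber (a drum 150 mm across, 50 mm deep, 0.9 kg). 0 = shut flat on the cup, 3.14 = fully open, turned over to the left of the deck, as it starts. The hinge has some friction (0.35 N m), but once well past upright the chamber falls by its own weight if let go.
- lever_pivot (a point): Upright pivot of the lock lever on the right of the deck, at (-58, -238, 125) mm in the machine's frame.
- lever_grip (a point): Middle of the black grip at the end of the lock lever: a round bar 12 mm thick, 28 mm long, along the lever, 121 mm above the bench (the lever's top is at 133 mm, the deck below at 93 mm) and 70 mm from the pivot.
- pressure_moulder_lock_lever (a joint): Angle of the lock lever. 0 = locked, against its stop, pointing along the machine's -x (towards the robot) beside the shut chamber, with 30 mm between grip and chamber. It starts 0.7 to 1.25 rad swung out to the right (positive = counter-clockwise from above, from -x towards -y). Turns easily (0.08 N m) and stays where it is left; push it or grip it.
- key_face (a point): Centre of the outer face of the red round start key, 14 mm across, standing about 5 mm proud of the sloping panel, at (36, -73, 154) mm in the machine's frame. Left of it, in the machine's frame, the heater post stands at (50, -8) mm, radius 26, top z 200; the fixed heater pot hangs from it, centred at (95, 130), radius 70, z 146 to 228 mm.
- pressure_moulder_start_key: The start key as a body; its origin and axes are the machine's, not the key's. It goes in along the machine-frame direction (0.83, 0, -0.56), forward and down, square to the panel; a fingertip may push along it or level along the machine's +x.
- start_key_travel (a joint): Travel of the start key: 0 = out, 0.0015 m = bottomed. It hardly moves: it yields from about 1 N, bottoms at about 5 N and springs back when let go, so 6 to 15 N holds it well; it is damaged above 40 N, which a fast push reaches at once.
- powder_jar: Bystander: white jar with a blue lid, 53 mm across, 76 mm high, in front on the right.
- splint_case: Bystander: purple rounded case, 84 x 64 x 25 mm, in front on the left.
- bur_box: Bystander: flat petrol-blue box with a clear lid, 98 x 67 x 28 mm, right of the jar.

How it is judged:
On the way, in this order (a step that is already met when the one before it is completed fails the run):
1. the chamber is shut on the cup (value of joint pressure_moulder_chamber below 0.06 rad), for 0.2 s.
2. the lock lever is swung in against its stop, the chamber still shut (value of joint pressure_moulder_lock_lever below 0.09 rad and value of joint pressure_moulder_chamber below 0.06 rad), for 0.2 s.
3. the start key is held pressed to its end, with the chamber shut and locked (all of step 2 and value of joint start_key_travel above 0.0012 m), for 0.5 s.
At the end, for the whole second after the job is handed in: the chamber is shut on the cup (within 0.06 rad), the lock lever is in against its stop (within 0.09 rad) and the start key has been let go and is out again (under 0.6 mm) (all of step 2 and value of joint start_key_travel below 0.0006 m); the robot touches nothing.
It fails at once if the chamber is dropped or slammed: it swings shut faster than 3 rad/s (velocity of joint pressure_moulder_chamber below -3 rad/s).
It fails at once if the start key is pressed before the chamber is shut and locked (value of joint start_key_travel above 0.0009 m and (value of joint pressure_moulder_chamber above 0.1 rad or value of joint pressure_moulder_lock_lever above 0.15 rad)).
It fails at once if the start key is forced, with over 40 N (contact force between anything else and pressure_moulder_start_key above 40 N).
It fails at once if the jar, the case or the blue box is shifted by more than 30 mm (distance of any of powder_jar, splint_case, bur_box from where it was at the start of the episode above 0.03 m).
It also fails if it takes over 72 s, if anything falls off the work surface, if the arm or the gripper's body presses on something with over 40 N, if the wrist force passes 120 N, or if a joint passes its speed limit or range.

## Working session

There is one attempt and no reset: what is moved stays moved. The work goes in short steps, Python scripts to look and compute and a shell command to move; the robot and the scene stay as the last step left them, time stands still between calls to the robot, and variables do not carry over. Pictures are saved under pics/ and viewed, and the job is handed in when it is done.

```bash
ls; mkdir -p pics; python3 - <<'E'
from bench import r
import cv2
print(r.get_obs(), r.grasp_offset)
for n in("side","top"):
    c=r.calibration(n); print(n,c)
    cv2.imwrite(f"pics/{n}0.png",r.grab_frame(n)[:,:,::-1])
E
```

```text
pics
{'clock': 0.0, 'joints': array([ 1.04888461,  0.47782847,  0.02232363,  1.55648104, -0.01153035,
        1.10928816, -0.08309781]), 'qvel': array([ 0.00112421, -0.00204106, -0.00086765, -0.00061327, -0.00163863,
       -0.0002856 , -0.00114476]), 'tau': array([ 6.31164075e-04, -5.96456158e+01,  1.60808511e+00, -2.81197536e+01,
        1.24850386e-02,  9.50689602e-03,  7.26166263e-06]), 'tcp_pos': array([ 0.27117688, -0.61746902,  0.23029388]), 'orientation': array([-3.07280442e+00, -6.45050843e-01,  7.68206080e-04]), 'contact_force': array([-0.13532424,  0.26460707,  0.28336458]), 'moment': array([ 0.03247749, -0.02815793,  0.04330364]), 'grip_width': 0.08516592015292068} 0.0187
side {'K': array([[499.59307009,   0.        , 248.43956066],
       [  0.        , 499.59307009, 184.71054784],
       [  0.        ,   0.        ,   1.        ]]), 'dist_coeffs': array([-0.07256701,  0.        ,  0.        ,  0.        ,  0.        ]), 'origin': array([0.26406034, 1.162332  , 1.25084064]), 'rotation': array([ 0.13918142, -1.18857191, -2.70474578])}
top {'K': array([[366.51970053,   0.        , 257.01541042],
       [  0.        , 366.51970053, 190.82169758],
       [  0.        ,   0.        ,   1.        ]]), 'dist_coeffs': array([-0.11184258,  0.        ,  0.        ,  0.        ,  0.        ]), 'origin': array([ 0.30370683, -0.00593464,  1.18399363]), 'rotation': array([ 0.12573967, -0.18107369, -1.54835052])}
```

```bash
python3 - <<'E'
import cv2
for n in("side","top"):
    a=cv2.imread(f"pics/{n}0.png"); cv2.imwrite(f"pics/{n}0b.png",cv2.resize(a,(800,600),interpolation=cv2.INTER_CUBIC))
E
```

```text
(no output)
```

View pics/side0b.png

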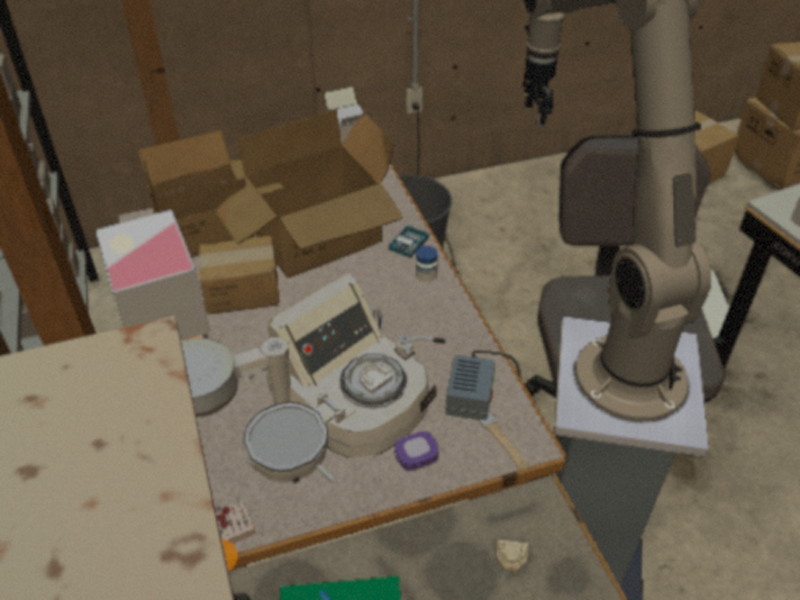

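View pics/top0b.png

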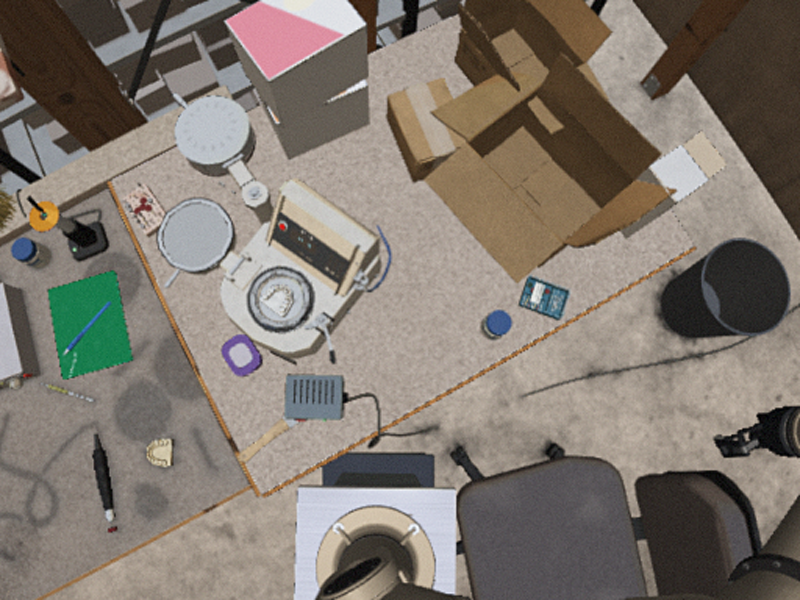

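The overhead view shows the machine at about (300,270), with the open chamber at (196,235), handle at (172,280), lever at (328,338), red key at (282,226) and purple case at (240,355). I'll crop closer to measure.

```bash
python3 - <<'E'
import cv2
a=cv2.imread("pics/top0.png")[90:250,95:275]; cv2.imwrite("pics/topc.png",cv2.resize(a,None,fx=3.75,fy=3.75,interpolation=cv2.INTER_CUBIC)) 
a=cv2.imread("pics/side0.png")[165:315,140:300]; cv2.imwrite("pics/sidec.png",cv2.resize(a,None,fx=4,fy=4,interpolation=cv2.INTER_CUBIC))
E
```

```text
(no output)
```

View pics/topc.png

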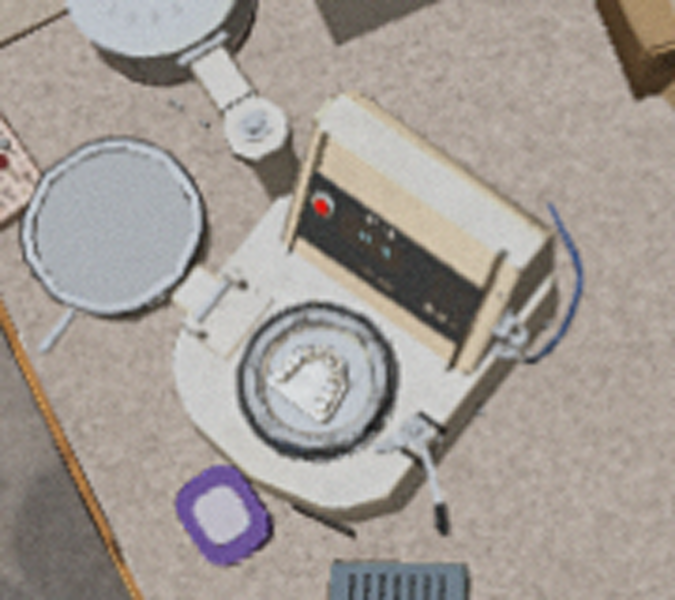

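View pics/sidec.png

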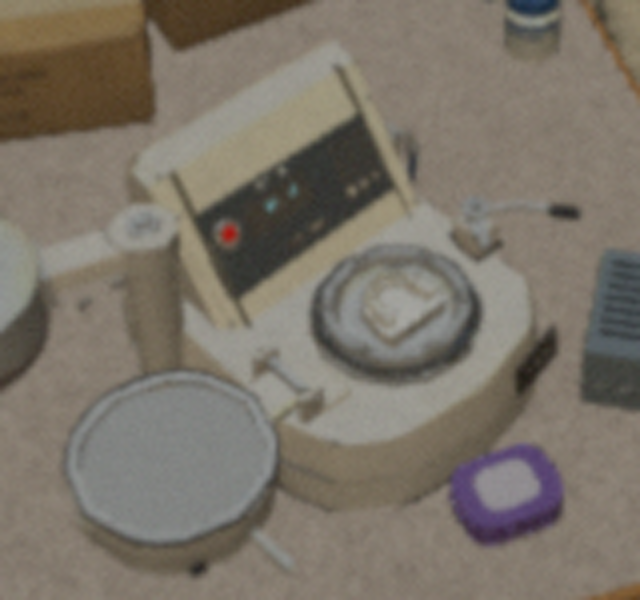

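```bash
cat > h.py <<'E'
import numpy as np, cv2
from bench import r
from scipy.spatial.transform import Rotation as R
C={n:r.calibration(n) for n in("side","top")}
def proj(P,n):
    c=C[n]; P=np.atleast_2d(P)
    q=(P-c["origin"])@R.from_rotvec(c["rotation"]).as_matrix()
    q=q*[1,-1,-1]
    return cv2.projectPoints(q,np.zeros(3),np.zeros(3),c["K"],c["dist_coeffs"])[0].reshape(-1,2)
def m2w(P,p):
    P=np.atleast_2d(P)/1000.; c,s=np.cos(p[2]),np.sin(p[2])
    return P@np.array([[c,s,0],[-s,c,0],[0,0,1]])+[p[0],p[1],0]
E
cat > fit.py <<'E'
from h import *
from scipy.optimize import least_squares
L=[((36,-73,154),(321,206),(229,233)),((-70,-143,109),(318,381),(396,310)),((50,-8,200),(256,126),(144,226)),((-188.5,59,87),(42,350),(293,568)),((-58,-238,128),(420,432),(474,207))]
M=np.array([l[0] for l in L],float)
T=np.array([l[1] for l in L])/3.75+[95,90]; S=np.array([l[2] for l in L])/4+[140,165]
f=lambda p:np.r_[(proj(m2w(M,p),"top")-T).ravel(),(proj(m2w(M,p),"side")-S).ravel()]
s=least_squares(f,[.6,.1,-.4],loss="soft_l1"); print(s.x); print(f(s.x).reshape(2,-1,2).round(1))
p=s.x
# lever grip
g=np.array([440,517])/3.75+[95,90]; g2=np.array([564,211])/4+[140,165]
G=lambda a:[-58-70*np.cos(a),-238-70*np.sin(a),121]
for nm,t in(("top",g),("side",g2)):
    print(nm,least_squares(lambda a:(proj(m2w(G(a[0]),p),nm)-t).ravel(),[1.]).x)
print(m2w([[-166,59,87],[-166,-133,134],[-70,-37,111],[36,-73,154],[-58,-238,121]],p).round(4))
np.save("p.npy",p)
E
python3 fit.py
```

```text
[ 0.65168282  0.26605251 -0.61304102]
[[[-0.2  0.7]
  [-0.5 -0.6]
  [-0.2  0.3]
  [-0.5  1.3]
  [-0.6  0.2]]

 [[ 0.  -1.1]
  [-0.5 -3.3]
  [-0.5 -1.5]
  [-0.1 -0.5]
  [-0.1  0.3]]]
top [0.90027648]
side [0.85993915]
[[0.5499 0.4098 0.087 ]
 [0.4394 0.2528 0.134 ]
 [0.5731 0.2761 0.111 ]
 [0.6391 0.1856 0.154 ]
 [0.4673 0.1048 0.121 ]]
```

```bash
cat >> fit.py <<'E'
print("tcp",proj([[0.2712,-0.6175,0.2303],[0,0,0],[.3,0,0]],"top"),proj([[0.2712,-0.6175,0.2303],[0,0,0]],"side"))
for nm,t in(("top",T),("side",S)):
  for z in (0,1):
    h=lambda q:(proj(m2w(M,q[:3])+[0,0,z*q[3]],nm)-t).ravel()
    s=least_squares(h,[.6,.1,-.4,0]);print(nm,z,s.x.round(3),h(s.x).round(1))
E
python3 fit.py | tail -12
python3 - <<'E'
from h import *
p=np.load("p.npy")
def arc(c,rr,z,n=40):
    t=np.linspace(0,6.28,n); return np.c_[c[0]+rr*np.cos(t),c[1]+rr*np.sin(t),0*t+z]
curves=[arc((-70,-143),50,109),arc((50,-8),26,200),arc((95,130),70,228),[(79,-242,206),(79,-37,206),(1,-37,90),(1,-242,90),(79,-242,206)],[(-169,-252,93),(125,-252,93),(125,-10,93),(-169,-10,93),(-169,-252,93)],[(-143,59,87),(-188,59,87)],[(-58,-238,125),(-58-70*np.cos(.88),-238-70*np.sin(.88),121)],arc((-70,69),75,110)]
for n,(x0,y0,x1,y1),k in(("top",(95,60,275,250),3.2),("side",(110,165,300,315),4)):
    a=cv2.imread(f"pics/{n}0.png")[y0:y1,x0:x1]; a=cv2.resize(a,None,fx=k,fy=k,interpolation=cv2.INTER_CUBIC)
    for c in curves:
        q=(proj(m2w(np.array(c,float),p),n)-[x0,y0]+.5)*k
        cv2.polylines(a,[q.astype(np.int32)],False,(0,255,0),1)
    cv2.imwrite(f"pics/ov_{n}.png",a)
E
```

```text
[0.4394 0.2528 0.134 ]
 [0.5731 0.2761 0.111 ]
 [0.6391 0.1856 0.154 ]
 [0.4673 0.1048 0.121 ]]
tcp [[468.73777918 275.2105225 ]
 [239.69243131 361.89776357]
 [241.45771727 264.26529551]] [[341.49387142  76.89439531]
 [402.94971892 240.97369512]]
top 0 [ 0.653  0.264 -0.618  0.   ] [ 0.4  0.4 -0.2 -0.9  0.4 -0.1 -0.2  0.7 -0.4  0. ]
top 1 [ 0.652  0.264 -0.618  0.002] [ 0.4  0.3 -0.2 -0.9  0.4 -0.2 -0.3  0.7 -0.3  0.1]
side 0 [ 0.65   0.271 -0.612  0.   ] [ 0.2  0.  -0.2 -2.2 -0.4 -0.3  0.2  0.9  0.2  1.4]
side 1 [ 0.652  0.266 -0.613 -0.006] [ 0.3  0.2 -0.4 -2.1 -0.1 -0.2  0.2  0.6 -0.   1.6]
```

View pics/ov_top.png

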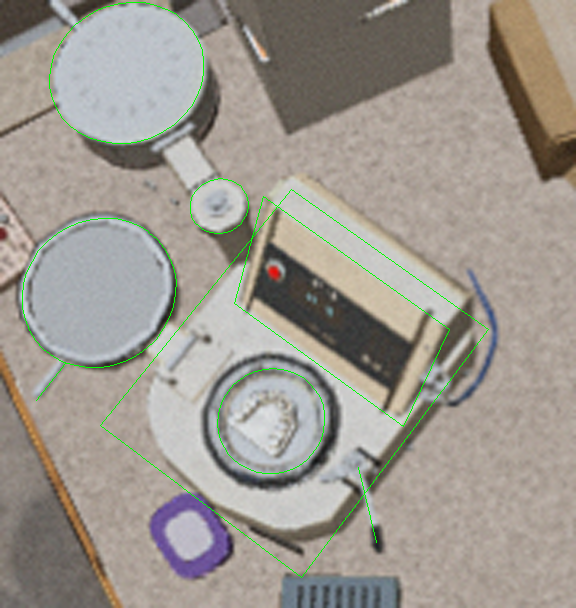

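View pics/ov_side.png

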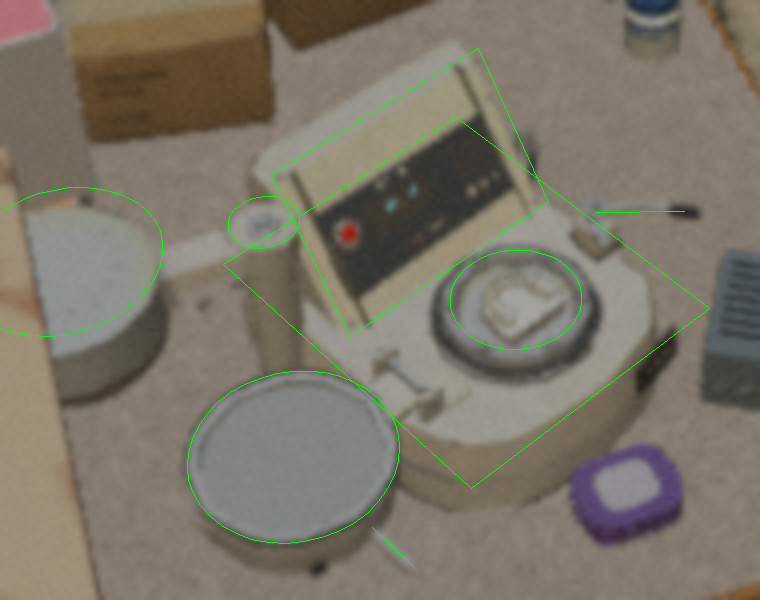

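Both cameras agree on the machine pose to about 3 mm, and the overlay matches the key, post, handle, lever and pot. The fitted yaw is −0.615, slightly outside the stated range. Next I'll write a helper that works out moves.

```bash
cat >> h.py <<'E'
P=np.array([.6525,.2652,-.615])
def ori(tilt,flip=1,roll=0):
    # machine-frame tool axes: z=(sin t,0,-cos t), y=flip*my
    t=np.radians(tilt); z=np.array([np.sin(t),0,-np.cos(t)]); y=np.array([0,flip,0.]); x=np.cross(y,z)
    return R.from_euler('z',P[2])*R.from_matrix(np.c_[x,y,z])
def arcpt(q,xm=-176):
    # handle at chamber joint q (rad, 0 shut)
    a=np.arctan2(23,-96)-q; rr=98.9
    return np.array([xm,-37+rr*np.cos(a),111+rr*np.sin(a)])
def tcp_for_grasp(gm,O): return m2w(gm,P)[0]+O.apply([0,0,r.grasp_offset])
def rel(pos,O,show=True):
    o=r.get_obs(); R0=R.from_rotvec(o["orientation"])
    w=(R0.inv()*O).as_rotvec()/np.pi; d=R0.inv().apply(np.array(pos)-o["tcp_pos"])/.2
    if show: print(np.r_[w,d].round(3).tolist(), "| deg %.0f mm %.0f"%(np.linalg.norm(w)*180,np.linalg.norm(d)*200))
    return np.r_[w,d]
def st():
    o=r.get_obs(); print("t",round(o["clock"],2),"pos",o["tcp_pos"].round(4),"F",o["contact_force"].round(1),"w",round(o["grip_width"],4),"j",o["joints"].round(2))
def tom(pw):
    d=np.array(pw)-[P[0],P[1],0]; return R.from_euler('z',-P[2]).apply(d)*1000
E
python3 - <<'E'
from h import *
st(); R0=R.from_rotvec(r.get_obs()["orientation"]); print(R0.as_matrix().round(2))
for f in(1,-1):
    O=ori(25,f); print(O.as_matrix().round(2)); 
    rel([.42,-.2,.40],R0); rel([.42,-.2,.4],O)
    g=tcp_for_grasp(arcpt(np.pi),O); print(g)
E
```

```text
t 0.1 pos [ 0.2712 -0.6175  0.2304] F [-1.2  0.   0.7] w 0.0854 j [ 1.05  0.48  0.02  1.56 -0.01  1.11 -0.08]
[[ 0.92  0.4  -0.  ]
 [ 0.4  -0.92  0.  ]
 [-0.   -0.   -1.  ]]
[[-0.74  0.58  0.35]
 [ 0.52  0.82 -0.24]
 [-0.42 -0.   -0.91]]
[0.0, 0.0, 0.0, 1.521, -1.614, -0.845] | deg 0 mm 475
[-0.147, -0.083, -0.66, 1.521, -1.614, -0.845] | deg 123 mm 475
[0.54934616 0.41052019 0.07100935]
[[ 0.74 -0.58  0.35]
 [-0.52 -0.82 -0.24]
 [ 0.42  0.   -0.91]]
[0.0, 0.0, 0.0, 1.521, -1.614, -0.845] | deg 0 mm 475
[-0.072, 0.127, 0.322, 1.521, -1.614, -0.845] | deg 64 mm 475
[0.54934616 0.41052019 0.07100935]
```

```bash
python3 - <<'E'
from h import *
R0=R.from_rotvec(r.get_obs()["orientation"])
z=lambda a: R.from_euler('z',a,degrees=True)*R0
rel([.35,-.47,.36],z(60)); rel([.40,-.45,.40],z(90))
E
```

```text
[-0.0, -0.001, -0.333, 0.657, -0.518, -0.647] | deg 60 mm 212
[-0.0, -0.001, -0.5, 0.926, -0.509, -0.847] | deg 90 mm 271
```

```bash
python3 -m jog '[0,0,-0.2,0.35,-0.25,-0.4,1, 0,0,-0.333,0.657,-0.518,-0.647,1, 0,0,-0.333,0.657,-0.518,-0.647,1, 0,0,-0.333,0.657,-0.518,-0.647,1, 0,0,-0.5,0.926,-0.6,-0.847,1, 0,0,-0.5,0.926,-0.75,-0.847,1, 0,0,-0.5,0.926,-0.9,-0.847,1, 0,0,-0.5,0.926,-1,-0.847,1, 0,0,-0.5,0.926,-1,-0.847,1, 0,0,-0.5,0.926,-1,-0.847,1]'
python3 - <<'E'
from h import *
st()
O=ori(25,1)
print(R.from_rotvec(r.get_obs()["orientation"]).as_matrix().round(2))
rel([.46,-.22,.4],O);rel([.50,-0.1,.4],O)
E
```

```text
clock: 1.1
tcp_pos: [0.3601, -0.3594, 0.4002]
orientation: [-1.8, -2.573, -0.001]
contact_force: [-0.4, -0.7, 0.0]
grip_width: 0.0852
t 1.1 pos [ 0.3601 -0.3594  0.4002] F [-0.4 -0.7  0. ] w 0.0852 j [ 0.93  0.1  -0.29  1.69  0.03  1.36  0.98]
[[-0.34  0.94 -0.  ]
 [ 0.94  0.34  0.  ]
 [ 0.   -0.   -1.  ]]
[-0.042, -0.135, -0.19, 0.484, 0.708, 0.001] | deg 43 mm 172
[-0.042, -0.135, -0.19, 0.979, 1.102, 0.002] | deg 43 mm 295
```

```bash
python3 -m jog '[0,0,-0.05,0.25,0.35,0,1, 0,-0.03,-0.08,0.484,0.708,0,1, 0,-0.06,-0.1,0.6,0.8,0,1, -0.02,-0.08,-0.12,0.75,0.9,0,1, -0.03,-0.1,-0.15,0.9,1,0,1, -0.042,-0.135,-0.19,0.95,1,0,1, -0.042,-0.135,-0.19,0.98,1,0,1]'
python3 - <<'E'
from h import *
st()
O=ori(25,1)
rel([.51,0.1,.37],O);rel([.50,.15,.35],O)
E
```

```text
clock: 1.8
tcp_pos: [0.4801, -0.1014, 0.3998]
orientation: [0.807, 2.595, -0.183]
contact_force: [0.4, -0.4, 0.1]
grip_width: 0.0856
t 1.8 pos [ 0.4801 -0.1014  0.3998] F [ 0.4 -0.4  0.1] w 0.0856 j [ 0.62 -0.16 -0.61  1.98  0.19  0.94  0.87]
[0.001, 0.001, 0.004, 0.468, 0.914, -0.058] | deg 1 mm 206
[0.001, 0.001, 0.004, 0.676, 1.092, -0.045] | deg 1 mm 257
```

```bash
python3 -m jog '[0,0,0.004,0.2,0.25,0,1, 0,0,0.004,0.4,0.5,0,1, 0,0,0.004,0.5,0.75,0,1, 0,0,0.004,0.6,0.95,0,1, 0,0,0.004,0.65,1,0,1, 0,0,0.004,0.65,1,0,1]'
python3 - <<'E'
from h import *
st()
O=ori(25,1)
g=tcp_for_grasp(arcpt(np.pi),O)
rel([.51,0.25,.35],O);rel(g-.1*O.apply([0,0,1]),O);rel(g,O)
E
```

```text
clock: 2.4
tcp_pos: [0.4961, 0.1353, 0.3424]
orientation: [0.816, 2.597, -0.174]
contact_force: [0.1, -0.4, 0.6]
grip_width: 0.0856
t 2.4 pos [0.4961 0.1353 0.3424] F [ 0.1 -0.4  0.6] w 0.0856 j [ 0.4   0.09 -1.08  1.93  0.56  1.1   0.04]
[0.002, -0.001, 0.002, 0.23, 0.511, -0.146] | deg 1 mm 116
[0.002, -0.001, 0.002, 1.088, 1.279, 0.498] | deg 1 mm 350
[0.002, -0.001, 0.002, 1.086, 1.276, 0.998] | deg 1 mm 390
```

```bash
python3 -m jog '[0,0,0,0.18,0.22,0,1, 0,0,0,0.36,0.44,0.05,1, 0,0,0,0.54,0.65,0.15,1, 0,0,0,0.7,0.85,0.25,1, 0,0,0,0.9,1,0.3,1, 0,0,0,1,1,0.35,1, 0,0,0,1,1,0.35,1]'
python3 - <<'E'
from h import *
st()
O=ori(25,1)
g=tcp_for_grasp(arcpt(np.pi),O)
rel(g-.06*O.apply([0,0,1]),O);rel(g,O)
import cv2
for n in("side","top"):
    cv2.imwrite(f"pics/{n}1.png",cv2.resize(r.grab_frame(n)[:,:,::-1],(800,600)))
E
```

```text
clock: 3.1
tcp_pos: [0.4821, 0.3892, 0.1903]
orientation: [0.808, 2.605, -0.18]
contact_force: [-0.9, -0.8, -0.1]
grip_width: 0.0854
t 3.1 pos [0.4821 0.3892 0.1903] F [-0.9 -0.8 -0.1] w 0.0854 j [-0.3   0.62 -0.99  1.77  0.96  1.32 -0.66]
[0.001, -0.003, 0.004, 0.053, 0.281, 0.332] | deg 1 mm 88
[0.001, -0.003, 0.004, 0.05, 0.28, 0.632] | deg 1 mm 139
```

View pics/top1.png

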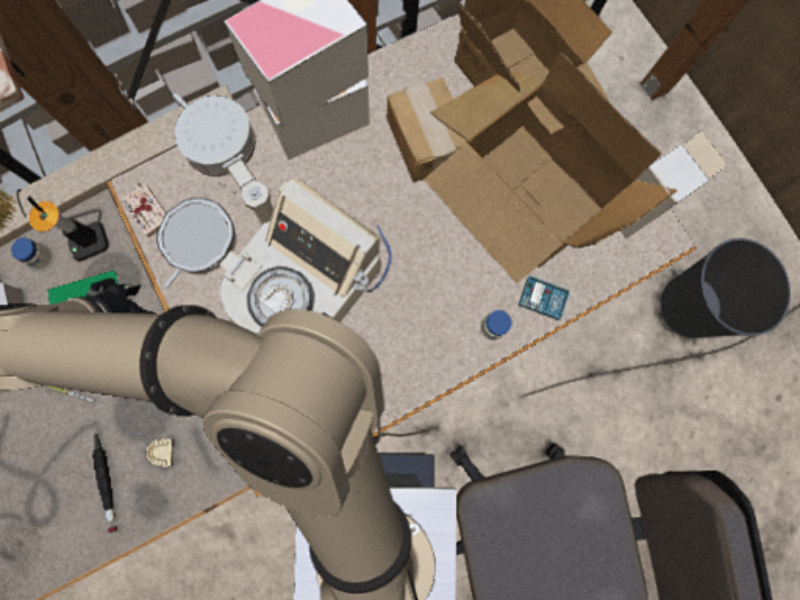

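View pics/side1.png

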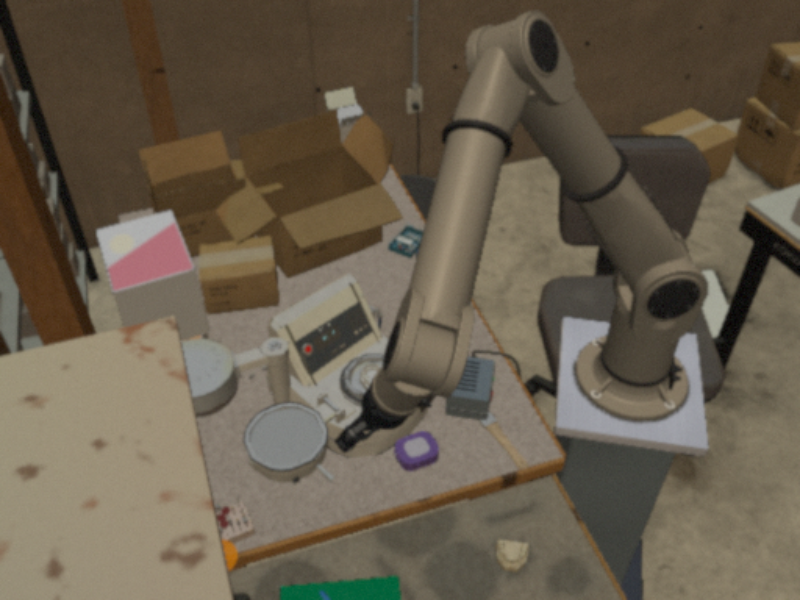

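The side view shows the gripper tips at (350,440), up and to the right of the handle at (322,470), with the path clear. Moving above it, then down.

```bash
python3 -m jog '[0,-0.003,0.004,0.05,0.15,0.1,1, 0,-0.003,0.004,0.05,0.28,0.25,1, 0,-0.003,0.004,0.05,0.28,0.33,1, 0,-0.003,0.004,0.05,0.28,0.4,1, 0,-0.003,0.004,0.05,0.28,0.4,1]'
python3 - <<'E'
from h import *
st()
O=ori(25,1)
g=tcp_for_grasp(arcpt(np.pi),O)
rel(g,O)
for n in("side","top"):
    f=r.grab_frame(n)[:,:,::-1]
    x0,y0=(170,250) if n=="side" else (50,140)
    print(proj([g,m2w([-188,59,87],P)[0]],n)-[x0,y0])
    cv2.imwrite(f"pics/{n}2.png",cv2.resize(f[y0:y0+90,x0:x0+120],None,fx=5,fy=5,interpolation=cv2.INTER_CUBIC))
E
```

```text
clock: 3.7
tcp_pos: [0.5387, 0.4149, 0.1163]
orientation: [0.831, 2.582, -0.183]
contact_force: [0.0, 0.2, -0.3]
grip_width: 0.0851
t 3.7 pos [0.5387 0.4149 0.1163] F [ 0.   0.2 -0.3] w 0.0851 j [-0.36  0.78 -0.89  1.68  1.09  1.29 -0.7 ]
[-0.0, 0.002, -0.002, 0.047, 0.012, 0.229] | deg 1 mm 47
[[38.43730305 54.97882624]
 [42.73211189 56.09866891]]
[[61.88191012 40.22892299]
 [56.02141905 44.19068115]]
```

View pics/top2.png

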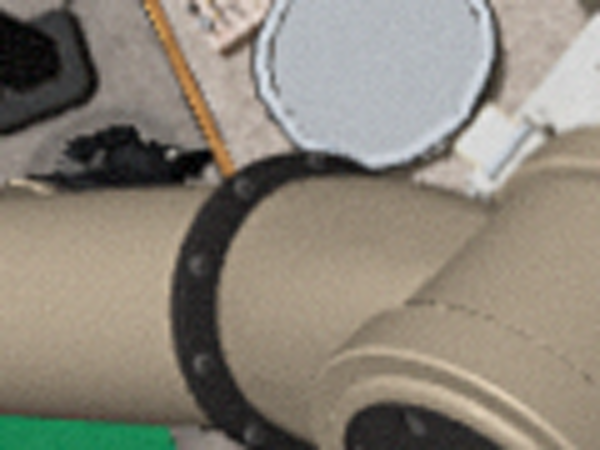

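View pics/side2.png

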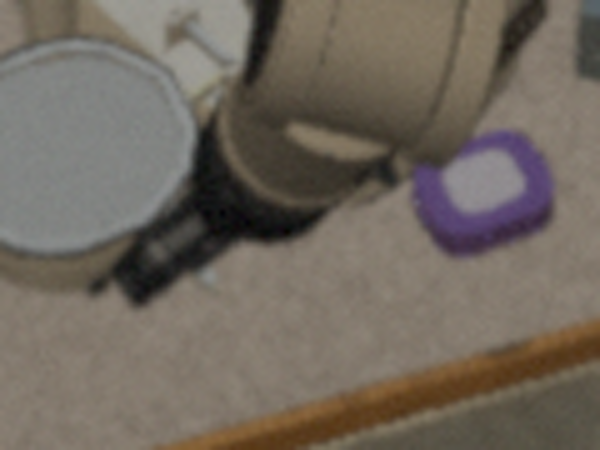

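The handle's tip shows at (208,278) in the crop, between the finger lines as predicted. Going down.

```bash
python3 -m jog '[0,0.002,-0.002,0.047,0.012,0.08,1, 0,0.002,-0.002,0.047,0.012,0.16,1, 0,0.002,-0.002,0.047,0.012,0.22,1, 0,0.002,-0.002,0.047,0.012,0.229,1, 0,0.002,-0.002,0.047,0.012,0.229,1, 0,0.002,-0.002,0.047,0.012,0.229,0.35, 0,0.002,-0.002,0.047,0.012,0.229,0.3]' 40
python3 - <<'E'
from h import *
st()
E
```

```text
clock: 4.5
tcp_pos: [0.5483, 0.4139, 0.0736]
orientation: [0.822, 2.592, -0.176]
contact_force: [0.1, -0.5, 0.1]
grip_width: 0.0589
t 4.5 pos [0.5483 0.4139 0.0736] F [ 0.1 -0.5  0.1] w 0.0589 j [-0.36  0.83 -0.86  1.69  1.14  1.24 -0.73]
```

Closing gently with the minimum grip so any off-centre contact shows up.

```bash
python3 -m jog '[0,0,0,0,0,0,0.2,0,0,0,0,0,0,0.1,0,0,0,0,0,0,0.0,0,0,0,0,0,0,0,0,0,0,0,0,0,0]' 20
python3 - <<'E'
from h import *
st(); o=r.get_obs(); print(tom(o["tcp_pos"]-R.from_rotvec(o["orientation"]).apply([0,0,r.grasp_offset])))
E
```

```text
clock: 5.0
tcp_pos: [0.5486, 0.4146, 0.074]
orientation: [0.822, 2.592, -0.174]
contact_force: [1.6, 2.4, -1.2]
grip_width: 0.0103
t 5.0 pos [0.5486 0.4146 0.074 ] F [ 1.6  2.4 -1.2] w 0.0103 j [-0.36  0.83 -0.86  1.69  1.14  1.24 -0.73]
[-178.95776768   61.94410157   90.93361371]
```

```bash
python3 -m jog '[0,0,0,0,0,0,0,0,0,0,0,0,0,0,0,0,0,0,0,0,0]' 60
python3 - <<'E'
from h import *
st()
for n in("side",):
    f=r.grab_frame(n)[:,:,::-1]
    x0,y0=(170,250)
    cv2.imwrite(f"pics/{n}3.png",cv2.resize(f[y0:y0+90,x0:x0+120],None,fx=5,fy=5,interpolation=cv2.INTER_CUBIC))
E
```

```text
clock: 5.3
tcp_pos: [0.5486, 0.4147, 0.0741]
orientation: [0.822, 2.592, -0.174]
contact_force: [1.3, 1.1, -0.1]
grip_width: 0.0091
t 5.3 pos [0.5486 0.4147 0.0741] F [ 1.3  1.1 -0.1] w 0.0091 j [-0.36  0.83 -0.86  1.69  1.14  1.24 -0.73]
```

View pics/side3.png

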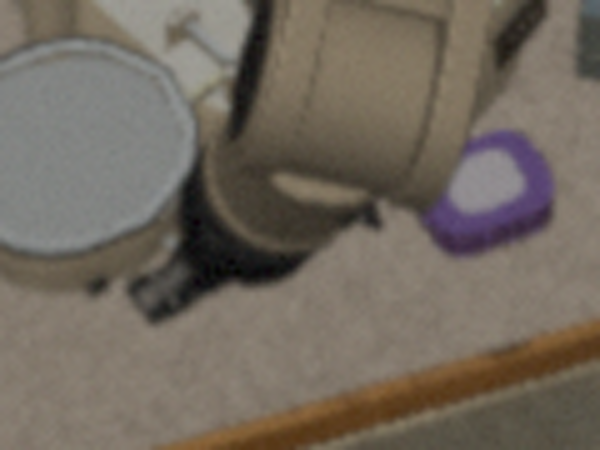

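```bash
cat > arc.py <<'E'
from h import *
import sys
q0=float(sys.argv[1]); dq=float(sys.argv[2]); n=int(sys.argv[3]); off=np.load("off.npy") if len(sys.argv)>4 else None
st(); o=r.get_obs(); O=ori(25,1)
if off is None:
    off=o["tcp_pos"]-tcp_for_grasp(arcpt(np.pi),O); np.save("off.npy",off)
print("off mm",(off*1000).round(1))
w=[]
for i in range(1,n+1):
    v=rel(tcp_for_grasp(arcpt(q0-dq*i),O)+off,O,False)
    w.append("0,0,0,"+",".join("%.3f"%k for k in v[3:])+",0")
print(", ".join(w))
E
python3 arc.py 3.1416 0.05 6
```

```text
t 5.35 pos [0.5485 0.4147 0.0741] F [ 0.6  1.9 -0.7] w 0.0092 j [-0.36  0.83 -0.86  1.69  1.14  1.24 -0.73]
off mm [-0.8  4.1  3.1]
0,0,0,-0.010,0.005,-0.022,0, 0,0,0,-0.021,0.009,-0.044,0, 0,0,0,-0.031,0.012,-0.066,0, 0,0,0,-0.041,0.014,-0.089,0, 0,0,0,-0.052,0.014,-0.111,0, 0,0,0,-0.062,0.013,-0.133,0
```

```bash
python3 -m jog '[0,0,0,-0.010,0.005,-0.022,0, 0,0,0,-0.021,0.009,-0.044,0, 0,0,0,-0.031,0.012,-0.066,0, 0,0,0,-0.041,0.014,-0.089,0, 0,0,0,-0.052,0.014,-0.111,0, 0,0,0,-0.062,0.013,-0.133,0]' 60
python3 arc.py 2.84 0.08 12 1
python3 - <<'E'
from h import *
f=r.grab_frame("side")[:,:,::-1]
cv2.imwrite(f"pics/side4.png",cv2.resize(f[220:340,150:310],None,fx=4,fy=4,interpolation=cv2.INTER_CUBIC))
E
```

```text
clock: 5.95
tcp_pos: [0.5502, 0.4169, 0.101]
orientation: [0.821, 2.595, -0.172]
contact_force: [6.6, 6.0, -14.2]
grip_width: 0.009
t 5.95 pos [0.5502 0.4169 0.101 ] F [  6.6   6.  -14.2] w 0.009 j [-0.35  0.8  -0.88  1.67  1.11  1.26 -0.69]
off mm [-0.8  4.1  3.1]
0,0,0,-0.022,-0.005,-0.048,0, 0,0,0,-0.038,-0.012,-0.084,0, 0,0,0,-0.054,-0.022,-0.118,0, 0,0,0,-0.070,-0.036,-0.152,0, 0,0,0,-0.085,-0.052,-0.185,0, 0,0,0,-0.099,-0.071,-0.216,0, 0,0,0,-0.113,-0.092,-0.246,0, 0,0,0,-0.126,-0.117,-0.275,0, 0,0,0,-0.139,-0.143,-0.301,0, 0,0,0,-0.150,-0.172,-0.326,0, 0,0,0,-0.160,-0.203,-0.348,0, 0,0,0,-0.169,-0.236,-0.368,0
```

View pics/side4.png

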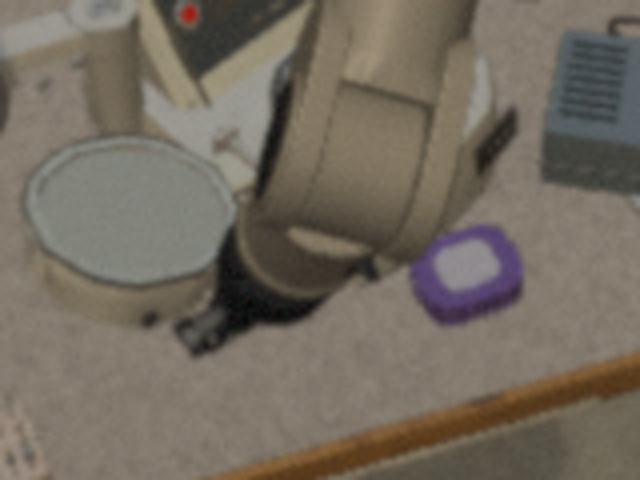

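The drum is lifting; its rim is tilted and the load is 14 N, as expected. Continuing along the arc.

```bash
python3 -m jog '[0,0,0,-0.022,-0.005,-0.048,0, 0,0,0,-0.038,-0.012,-0.084,0, 0,0,0,-0.054,-0.022,-0.118,0, 0,0,0,-0.070,-0.036,-0.152,0, 0,0,0,-0.085,-0.052,-0.185,0, 0,0,0,-0.099,-0.071,-0.216,0, 0,0,0,-0.113,-0.092,-0.246,0, 0,0,0,-0.126,-0.117,-0.275,0]' 60
python3 arc.py 2.20 0.08 10 1
```

```text
clock: 6.8
tcp_pos: [0.5383, 0.4002, 0.1626]
orientation: [0.821, 2.594, -0.162]
contact_force: [9.5, 10.3, -7.5]
grip_width: 0.0087
t 6.8 pos [0.5383 0.4002 0.1626] F [ 9.5 10.3 -7.5] w 0.0087 j [-0.3   0.7  -0.93  1.69  1.04  1.3  -0.63]
off mm [-0.8  4.1  3.1]
0,0,0,-0.010,-0.042,-0.021,0, 0,0,0,-0.021,-0.071,-0.046,0, 0,0,0,-0.031,-0.102,-0.068,0, 0,0,0,-0.040,-0.135,-0.089,0, 0,0,0,-0.048,-0.169,-0.107,0, 0,0,0,-0.055,-0.205,-0.122,0, 0,0,0,-0.061,-0.242,-0.134,0, 0,0,0,-0.065,-0.280,-0.144,0, 0,0,0,-0.068,-0.319,-0.152,0, 0,0,0,-0.070,-0.358,-0.156,0
```

```bash
python3 -m jog '[0,0,0,-0.010,-0.042,-0.021,0, 0,0,0,-0.021,-0.071,-0.046,0, 0,0,0,-0.031,-0.102,-0.068,0, 0,0,0,-0.040,-0.135,-0.089,0, 0,0,0,-0.048,-0.169,-0.107,0, 0,0,0,-0.055,-0.205,-0.122,0, 0,0,0,-0.061,-0.242,-0.134,0, 0,0,0,-0.065,-0.280,-0.144,0]' 60
python3 arc.py 1.56 0.07 10 1
```

```text
clock: 7.6
tcp_pos: [0.5103, 0.3605, 0.1994]
orientation: [0.819, 2.588, -0.138]
contact_force: [11.1, 12.3, 14.0]
grip_width: 0.0094
t 7.6 pos [0.5103 0.3605 0.1994] F [11.1 12.3 14. ] w 0.0094 j [-0.21  0.59 -0.99  1.79  0.98  1.27 -0.62]
off mm [-0.8  4.1  3.1]
0,0,0,0.009,-0.074,0.018,0, 0,0,0,0.007,-0.108,0.013,0, 0,0,0,0.006,-0.143,0.011,0, 0,0,0,0.006,-0.177,0.010,0, 0,0,0,0.008,-0.212,0.012,0, 0,0,0,0.010,-0.246,0.016,0, 0,0,0,0.013,-0.280,0.022,0, 0,0,0,0.017,-0.313,0.030,0, 0,0,0,0.022,-0.346,0.040,0, 0,0,0,0.028,-0.378,0.053,0
```

```bash
python3 - <<'E'
from h import *
o=r.get_obs();print((ori(25,1).inv()*R.from_rotvec(o["orientation"])).as_rotvec()*57.3, tom(o["tcp_pos"]-R.from_rotvec(o["orientation"]).apply([0,0,r.grasp_offset])), arcpt(1.56))
f=r.grab_frame("side")[:,:,::-1]
cv2.imwrite(f"pics/side5.png",cv2.resize(f[180:330,150:310],None,fx=4,fy=4,interpolation=cv2.INTER_CUBIC))
E
```

```text
[-1.86067795  0.10571524  0.28672114] [-179.02475763   -4.85051253  216.3069082 ] [-176.          -14.9970024   207.42135706]
```

View pics/side5.png

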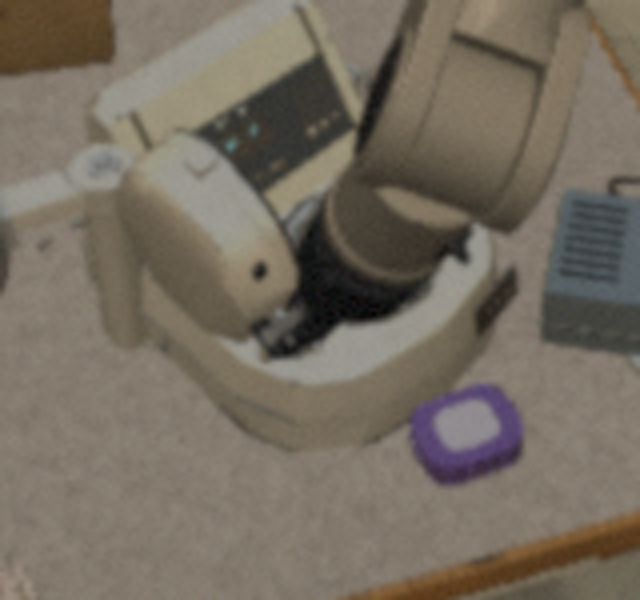

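The chamber is now about upright and the bar is held. I'll carry on over the top, easing the tool slightly downward.

```bash
python3 -m jog '[0,0,0,0.009,-0.060,0.025,0, 0,0,0,0.009,-0.095,0.030,0, 0,0,0,0.009,-0.130,0.030,0, 0,0,0,0.009,-0.165,0.030,0, 0,0,0,0.011,-0.200,0.032,0, 0,0,0,0.013,-0.235,0.035,0, 0,0,0,0.017,-0.270,0.040,0, 0,0,0,0.020,-0.305,0.046,0]' 60
python3 - <<'E'
import numpy as np
o=np.load("off.npy");o[2]-=.003;np.save("off.npy",o)
E
python3 arc.py 1.00 0.07 10 1
```

```text
clock: 8.45
tcp_pos: [0.4782, 0.3146, 0.1975]
orientation: [0.816, 2.575, -0.125]
contact_force: [-12.3, -3.7, 50.1]
grip_width: 0.0091
t 8.45 pos [0.4782 0.3146 0.1975] F [-12.3  -3.7  50.1] w 0.0091 j [-0.14  0.5  -1.03  1.93  0.97  1.2  -0.66]
off mm [-0.8  4.1  0.1]
0,0,0,0.028,-0.067,0.053,0, 0,0,0,0.034,-0.099,0.065,0, 0,0,0,0.041,-0.130,0.079,0, 0,0,0,0.049,-0.160,0.095,0, 0,0,0,0.057,-0.188,0.112,0, 0,0,0,0.067,-0.215,0.132,0, 0,0,0,0.077,-0.240,0.153,0, 0,0,0,0.088,-0.264,0.176,0, 0,0,0,0.100,-0.286,0.200,0, 0,0,0,0.113,-0.306,0.225,0
```

```bash
python3 - <<'E'
from h import *
o=r.get_obs();print((ori(25,1).inv()*R.from_rotvec(o["orientation"])).as_rotvec()*57.3, o["moment"].round(2),tom(o["tcp_pos"]-R.from_rotvec(o["orientation"]).apply([0,0,r.grasp_offset])), arcpt(1.0), arcpt(1.1),arcpt(1.2))
for n in("side","top"):
    f=r.grab_frame(n)[:,:,::-1]
    x0,y0=(150,180) if n=="side" else (95,100)
    cv2.imwrite(f"pics/{n}6.png",cv2.resize(f[y0:y0+150,x0:x0+160],None,fx=4,fy=4,interpolation=cv2.INTER_CUBIC))
st()
E
```

```text
[-2.54271964 -0.49305555  0.50895002] [-2.43 -1.46 -1.01] [-178.90753197  -61.06066258  214.40372463] [-176.          -69.57554188  204.38117621] [-176.          -60.09023799  207.16678694] [-176.          -50.37422407  208.99153091]
t 8.55 pos [0.4757 0.3115 0.1957] F [-19.6  -9.4  51.4] w 0.0092 j [-0.14  0.5  -1.03  1.94  0.96  1.2  -0.66]
```

View pics/side6.png

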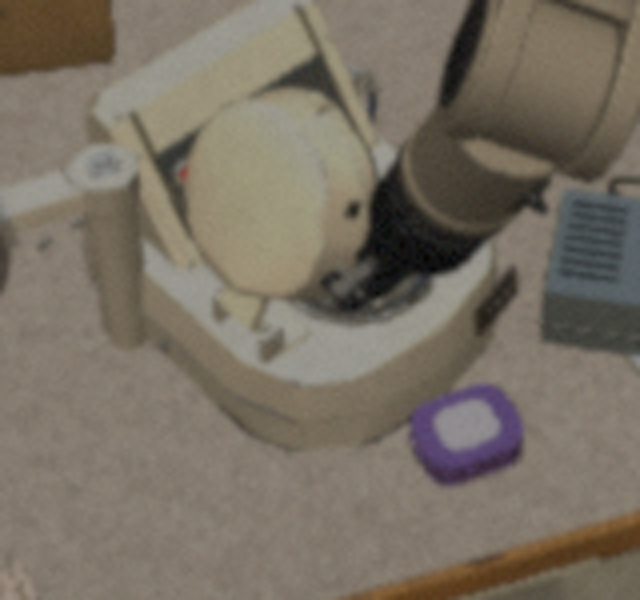

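View pics/top6.png

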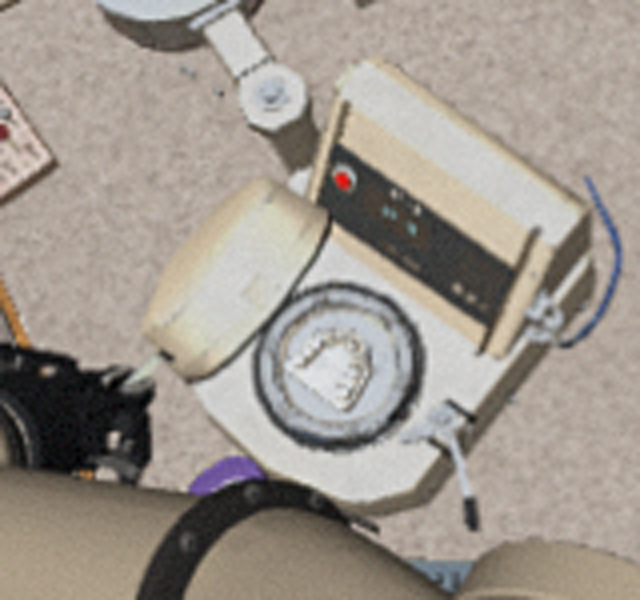

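```bash
python3 - <<'E'
from h import *
a={n:cv2.imread(f"pics/{n}6.png") for n in("side","top")}
for q,col in((1.4,(255,0,0)),(1.2,(0,255,0)),(1.0,(0,0,255))):
  for n,(x0,y0) in(("side",(150,180)),("top",(95,100))):
    pts=(proj(m2w(np.array([arcpt(q,-143.5),arcpt(q,-188.5)]),P),n)-[x0,y0]+.5)*4
    cv2.polylines(a[n],[pts.astype(np.int32)],False,col,2)
    e=(proj(r.get_obs()["tcp_pos"],n)-[x0,y0]+.5)*4; cv2.circle(a[n],tuple(int(v) for v in e[0]),4,(0,255,255),1)
cv2.imwrite("pics/ov6.png",np.hstack([a["side"][100:450,150:550],a["top"][200:550,0:380]]))
E
```

```text
(no output)
```

View pics/ov6.png

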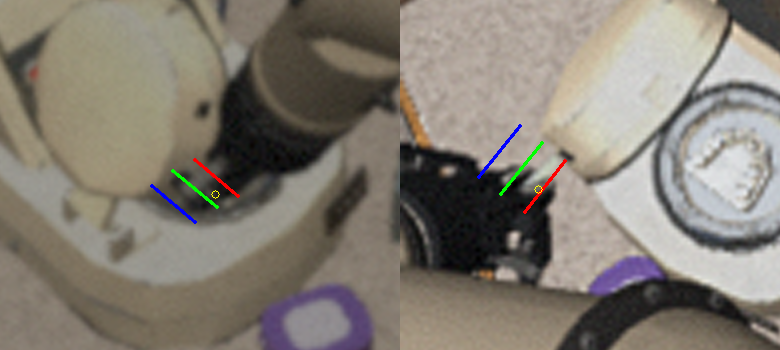

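```bash
cat > arc2.py <<'E'
from h import *
import sys
q0=float(sys.argv[1]); dq=float(sys.argv[2]); n=int(sys.argv[3])
st(); o=r.get_obs(); O=R.from_rotvec(o["orientation"]); dz=float(sys.argv[4]) if len(sys.argv)>4 else 5.5
g=tom(o["tcp_pos"]-O.apply([0,0,r.grasp_offset])); print("grasp",g.round(1),"ang q",np.arctan2(23,-96)-np.arctan2(g[2]-111-dz,g[1]-1+37))
w=[]
for i in range(1,n+1):
    v=rel(tcp_for_grasp(arcpt(q0-dq*i,g[0])+[0,1,dz],O),O,False)
    w.append("0,0,0,"+",".join("%.3f"%k for k in v[3:])+",0")
print(", ".join(w))
E
python3 arc2.py 1.09 0.03 4
```

```text
t 8.55 pos [0.4757 0.3115 0.1957] F [-19.6  -9.4  51.4] w 0.0092 j [-0.14  0.5  -1.03  1.94  0.96  1.2  -0.66]
grasp [-179.1  -64.9  212.5] ang q 1.04336315679748
0,0,0,0.002,0.010,0.004,0, 0,0,0,0.004,-0.005,0.008,0, 0,0,0,0.006,-0.019,0.011,0, 0,0,0,0.008,-0.033,0.015,0
```

```bash
python3 -m jog '[0,0,0,0.006,-0.019,0.011,0, 0,0,0,0.008,-0.033,0.015,0, 0,0,0,0.010,-0.045,0.02,0]' 60
python3 arc2.py 0.95 0.06 10
```

```text
clock: 8.85
tcp_pos: [0.4708, 0.3046, 0.1928]
orientation: [0.816, 2.574, -0.135]
contact_force: [-4.9, -1.7, 16.0]
grip_width: 0.009
t 8.85 pos [0.4708 0.3046 0.1928] F [-4.9 -1.7 16. ] w 0.009 j [-0.13  0.49 -1.03  1.96  0.96  1.18 -0.67]
grasp [-179.2  -73.4  209.6] ang q 0.9540931757050541
0,0,0,0.008,-0.027,0.016,0, 0,0,0,0.014,-0.054,0.028,0, 0,0,0,0.020,-0.080,0.040,0, 0,0,0,0.027,-0.105,0.054,0, 0,0,0,0.035,-0.129,0.070,0, 0,0,0,0.043,-0.152,0.086,0, 0,0,0,0.052,-0.174,0.104,0, 0,0,0,0.061,-0.195,0.123,0, 0,0,0,0.071,-0.214,0.144,0, 0,0,0,0.081,-0.232,0.165,0
```

Force is down to 16 N. Following the corrected arc in smaller batches.

```bash
python3 -m jog '[0,0,0,0.008,-0.027,0.016,0, 0,0,0,0.014,-0.054,0.028,0, 0,0,0,0.020,-0.080,0.040,0, 0,0,0,0.027,-0.105,0.054,0, 0,0,0,0.035,-0.129,0.070,0, 0,0,0,0.043,-0.152,0.086,0]' 60
python3 arc2.py 0.59 0.05 10
```

```text
clock: 9.45
tcp_pos: [0.4539, 0.2796, 0.1721]
orientation: [0.817, 2.574, -0.136]
contact_force: [2.6, 1.1, 0.4]
grip_width: 0.0091
t 9.45 pos [0.4539 0.2796 0.1721] F [2.6 1.1 0.4] w 0.0091 j [-0.11  0.48 -1.03  2.04  0.98  1.13 -0.71]
grasp [-178.6 -103.5  189. ] ang q 0.5857296603992133
0,0,0,0.007,-0.016,0.014,0, 0,0,0,0.015,-0.034,0.030,0, 0,0,0,0.023,-0.050,0.046,0, 0,0,0,0.031,-0.066,0.063,0, 0,0,0,0.040,-0.081,0.081,0, 0,0,0,0.049,-0.095,0.100,0, 0,0,0,0.058,-0.107,0.119,0, 0,0,0,0.068,-0.119,0.138,0, 0,0,0,0.077,-0.129,0.159,0, 0,0,0,0.087,-0.139,0.179,0
```

Forces are near zero now, so the model fits. Next stretch, to about q = 0.15.

```bash
python3 -m jog '[0,0,0,0.007,-0.016,0.014,0, 0,0,0,0.015,-0.034,0.030,0, 0,0,0,0.023,-0.050,0.046,0, 0,0,0,0.031,-0.066,0.063,0, 0,0,0,0.040,-0.081,0.081,0, 0,0,0,0.049,-0.095,0.100,0, 0,0,0,0.058,-0.107,0.119,0, 0,0,0,0.068,-0.119,0.138,0]' 60
python3 arc2.py 0.18 0.03 10
```

```text
clock: 10.25
tcp_pos: [0.4406, 0.261, 0.1399]
orientation: [0.817, 2.574, -0.136]
contact_force: [1.7, -1.5, -1.4]
grip_width: 0.0087
t 10.25 pos [0.4406 0.261  0.1399] F [ 1.7 -1.5 -1.4] w 0.0087 j [-0.11  0.49 -1.01  2.12  1.04  1.08 -0.79]
grasp [-178.7 -126.4  156.7] ang q 0.18354256224018695
0,0,0,0.007,-0.007,0.014,0, 0,0,0,0.013,-0.013,0.026,0, 0,0,0,0.019,-0.018,0.038,0, 0,0,0,0.025,-0.023,0.051,0, 0,0,0,0.031,-0.028,0.064,0, 0,0,0,0.037,-0.032,0.076,0, 0,0,0,0.043,-0.036,0.089,0, 0,0,0,0.049,-0.039,0.102,0, 0,0,0,0.056,-0.042,0.115,0, 0,0,0,0.062,-0.045,0.129,0
```

```bash
python3 -m jog '[0,0,0,0.007,-0.007,0.014,0, 0,0,0,0.013,-0.013,0.026,0, 0,0,0,0.019,-0.018,0.038,0, 0,0,0,0.025,-0.023,0.051,0, 0,0,0,0.031,-0.028,0.064,0, 0,0,0,0.035,-0.031,0.071,0, 0,0,0,0.038,-0.033,0.078,0, 0,0,0,0.038,-0.033,0.078,0]' 60
python3 arc2.py 0. 0.02 4
```

```text
clock: 11.05
tcp_pos: [0.4385, 0.2577, 0.1281]
orientation: [0.815, 2.563, -0.134]
contact_force: [-15.3, -9.3, 50.7]
grip_width: 0.0092
t 11.05 pos [0.4385 0.2577 0.1281] F [-15.3  -9.3  50.7] w 0.0092 j [-0.13  0.51 -1.    2.14  1.07  1.07 -0.83]
grasp [-178.8 -130.4  144.9] ang q 0.05705968196010369
0,0,0,0.016,-0.013,0.032,0, 0,0,0,0.020,-0.015,0.041,0, 0,0,0,0.024,-0.017,0.049,0, 0,0,0,0.029,-0.019,0.058,0
```

```bash
python3 - <<'E'
from h import *
for n in("side","top"):
    f=r.grab_frame(n)[:,:,::-1]
    x0,y0=(180,195) if n=="side" else (110,100)
    cv2.imwrite(f"pics/{n}7.png",cv2.resize(f[y0:y0+120,x0:x0+130],None,fx=5,fy=5,interpolation=cv2.INTER_CUBIC))
E
```

```text
(no output)
```

View pics/side7.png

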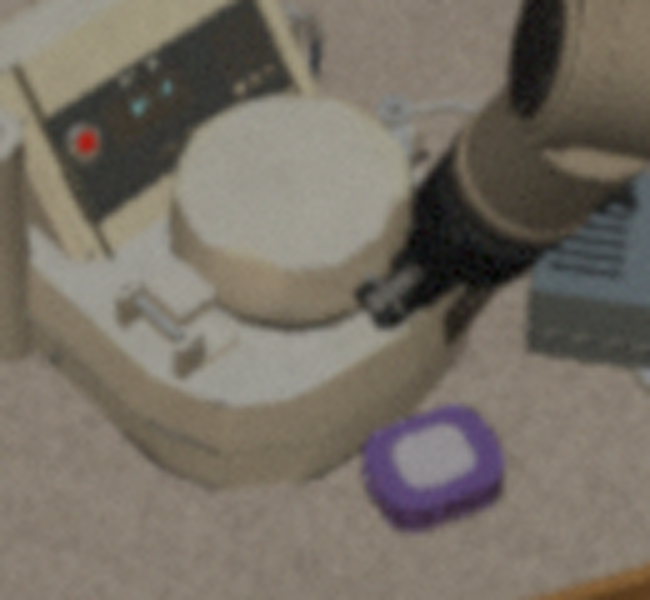

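View pics/top7.png

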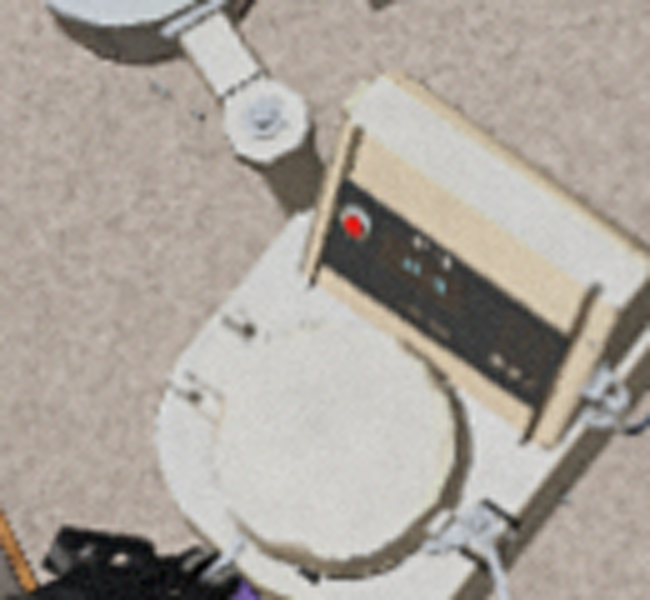

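Both views show the drum lying flat on the cup. I'll ease off the down-force before releasing and check it stays put.

```bash
python3 -m jog '[0,0,0,0,0,0.01,0,0,0,0,0,0,0.01,0]' 60; python3 arc2.py 0. 0.02 1;  python3 -m jog '[0,0,0,0,0,0,0,0,0,0,0,0,-0.005,0]' 60; python3 arc2.py 0. 0.02 1
```

```text
clock: 11.35
tcp_pos: [0.4385, 0.2577, 0.1284]
orientation: [0.814, 2.561, -0.135]
contact_force: [-9.4, -5.1, 21.0]
grip_width: 0.0091
t 11.35 pos [0.4385 0.2577 0.1284] F [-9.4 -5.1 21. ] w 0.0091 j [-0.13  0.51 -1.    2.14  1.07  1.07 -0.83]
grasp [-178.8 -130.4  145.1] ang q 0.05917819154702997
0,0,0,0.017,-0.013,0.033,0
clock: 11.55
tcp_pos: [0.4383, 0.2576, 0.1287]
orientation: [0.815, 2.561, -0.135]
contact_force: [8.8, -0.1, -14.4]
grip_width: 0.0087
t 11.55 pos [0.4383 0.2576 0.1287] F [  8.8  -0.1 -14.4] w 0.0087 j [-0.13  0.5  -0.99  2.14  1.07  1.07 -0.83]
grasp [-178.9 -130.5  145.4] ang q 0.062026259856569954
0,0,0,0.017,-0.012,0.035,0
```

Very stiff (0.3 mm for 35 N), so it is against the stop. Setting a light down-force and releasing slowly.

```bash
python3 -m jog '[0,0,0,0,0,0.003,0,0,0,0,0,0,0.003,0]' 20; python3 -m jog '[0,0,0,0,0,0,0,0,0,0,0,0,0,0.15,0,0,0,0,0,0,0.3,0,0,0,0,0,0,0.3,0,0,0,0,0,0,0.3,0,0,0,0,0,0,0.3]' 20
python3 - <<'E'
from h import *
st()
o=r.get_obs();O=R.from_rotvec(o["orientation"])
v=O.inv().apply([0,0,1]);print(v)
f=r.grab_frame("side")[:,:,::-1]
cv2.imwrite(f"pics/side8.png",cv2.resize(f[195:315,180:310],None,fx=5,fy=5,interpolation=cv2.INTER_CUBIC))
E
```

```text
clock: 11.75
tcp_pos: [0.4384, 0.2577, 0.1285]
orientation: [0.815, 2.561, -0.135]
contact_force: [-1.6, -2.8, 4.4]
grip_width: 0.0093
clock: 12.35
tcp_pos: [0.4383, 0.2579, 0.1285]
orientation: [0.815, 2.561, -0.134]
contact_force: [-0.5, -0.5, -1.4]
grip_width: 0.0255
t 12.35 pos [0.4383 0.2579 0.1285] F [-0.5 -0.5 -1.4] w 0.0255 j [-0.13  0.51 -0.99  2.14  1.07  1.07 -0.83]
[-0.44343247  0.04152034 -0.89534558]
```

View pics/side8.png

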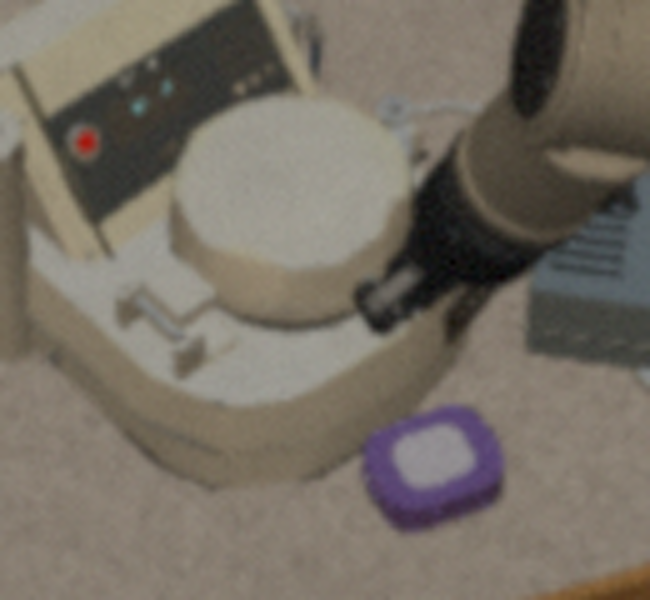

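The bar is free (opening 25 mm, no load) and the drum hasn't moved. Backing out, then on to the lever.

```bash
python3 -m jog '[0,0,0,0,0,0,0.5,0,0,0,0,0,-0.15,0.5,0,0,0,0,0,-0.35,0.5,0,0,0,0,0,-0.5,0.5,0,0,0,0,0,-0.5,0.5]' 20
cat > lev.py <<'E'
from h import *
def F(a,rr=64,d=40): 
    return np.array([-58-rr*np.cos(a)+d*np.sin(a),-238-rr*np.sin(a)-d*np.cos(a)])
def tgt(a,z,d,rr=64): return m2w(np.r_[F(a,rr,d),z],P)[0]
E
python3 - <<'E'
from lev import *
st()
O=ori(-15,1)
print(tgt(.9,120,45))
rel(tgt(.9,220,45),O);rel(tgt(.9,105,45),O)
E
```

```text
clock: 12.9
tcp_pos: [0.3992, 0.2833, 0.2216]
orientation: [0.812, 2.559, -0.126]
contact_force: [1.3, 1.2, 0.2]
grip_width: 0.0427
t 12.9 pos [0.3992 0.2833 0.2216] F [1.3 1.2 0.2] w 0.0427 j [-0.09  0.34 -1.12  2.07  0.85  1.17 -0.69]
[0.41904475 0.04309266 0.12      ]
[0.016, 0.23, 0.002, -0.699, -0.933, 0.307] | deg 41 mm 241
[0.016, 0.23, 0.002, -0.444, -0.96, 0.821] | deg 41 mm 268
```

```bash
python3 -m jog '[0,0.04,0,-0.15,-0.18,0,0, 0,0.08,0,-0.3,-0.36,0.05,0, 0.005,0.12,0,-0.45,-0.55,0.12,0, 0.01,0.17,0,-0.58,-0.75,0.2,0, 0.016,0.21,0.002,-0.699,-0.9,0.28,0, 0.016,0.23,0.002,-0.699,-0.933,0.307,0, 0.016,0.23,0.002,-0.699,-0.933,0.307,0, 0.016,0.23,0.002,-0.699,-0.933,0.307,0]' 20
python3 - <<'E'
from lev import *
st()
O=ori(-15,1)
rel(tgt(.9,220,45),O);rel(tgt(.9,105,45),O)
for n in("side","top"):
    f=r.grab_frame(n)[:,:,::-1]
    cv2.imwrite(f"pics/{n}9.png",cv2.resize(f,(800,600),interpolation=cv2.INTER_CUBIC))
E
```

```text
clock: 13.7
tcp_pos: [0.4203, 0.0372, 0.2176]
orientation: [-0.888, -2.744, -0.117]
contact_force: [0.3, 0.0, -0.0]
grip_width: -0.0003
t 13.7 pos [0.4203 0.0372 0.2176] F [ 0.3  0.  -0. ] w -0.0003 j [ 0.88  0.46 -1.22  1.96  0.23  1.19  0.5 ]
[0.0, -0.002, -0.004, 0.025, 0.02, -0.005] | deg 1 mm 6
[0.0, -0.002, -0.004, -0.127, 0.021, 0.549] | deg 1 mm 113
```

View pics/side9.png

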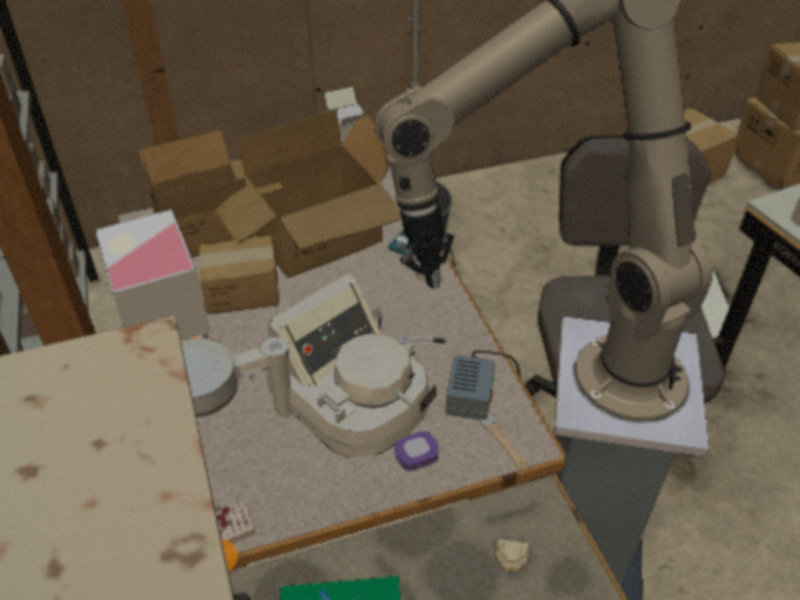

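View pics/top9.png

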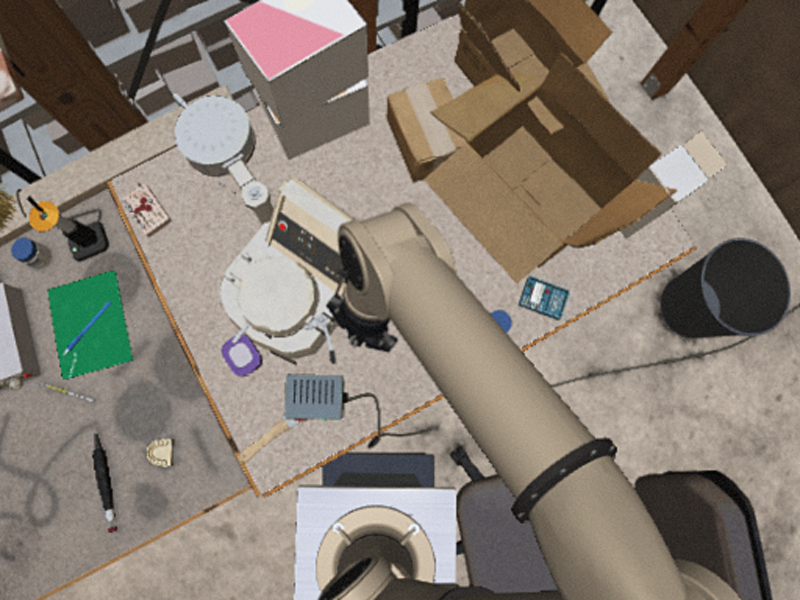

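The chamber sits shut (drum at (277,290) in the top view), and the closed fingers are right of the lever grip at (440,340) in the side view. Descending outside the lever.

```bash
python3 -m jog '[0,0,0,-0.03,0.02,0.15,0, 0,0,0,-0.07,0.02,0.3,0, 0,0,0,-0.1,0.02,0.45,0, 0,0,0,-0.127,0.021,0.549,0, 0,0,0,-0.127,0.021,0.549,0]' 20
python3 - <<'E'
from lev import *
st(); O=R.from_rotvec(r.get_obs()["orientation"])
print(tom(r.get_obs()["tcp_pos"]))
for d in (35,27,20,14): rel(tgt(.9,105,d),O)
for n in("side","top"):
    f=r.grab_frame(n)[:,:,::-1]
    x0,y0=(220,170) if n=="side" else (170,150)
    cv2.imwrite(f"pics/{n}10.png",cv2.resize(f[y0:y0+100,x0:x0+120],None,fx=5,fy=5,interpolation=cv2.INTER_CUBIC))
E
```

```text
clock: 14.3
tcp_pos: [0.4154, 0.0496, 0.105]
orientation: [-0.869, -2.751, -0.113]
contact_force: [-0.6, 0.8, -0.3]
grip_width: 0.0001
t 14.3 pos [0.4154 0.0496 0.105 ] F [-0.6  0.8 -0.3] w 0.0001 j [ 0.72  0.61 -1.08  2.07  0.39  0.97  0.39]
[ -69.23504544 -312.88488515  105.03573585]
[0.0, 0.0, 0.0, 0.005, 0.015, 0.002] | deg 0 mm 3
[0.0, 0.0, 0.0, 0.036, 0.04, 0.01] | deg 0 mm 11
[0.0, 0.0, 0.0, 0.062, 0.062, 0.017] | deg 0 mm 18
[0.0, 0.0, 0.0, 0.085, 0.081, 0.023] | deg 0 mm 24
```

View pics/side10.png

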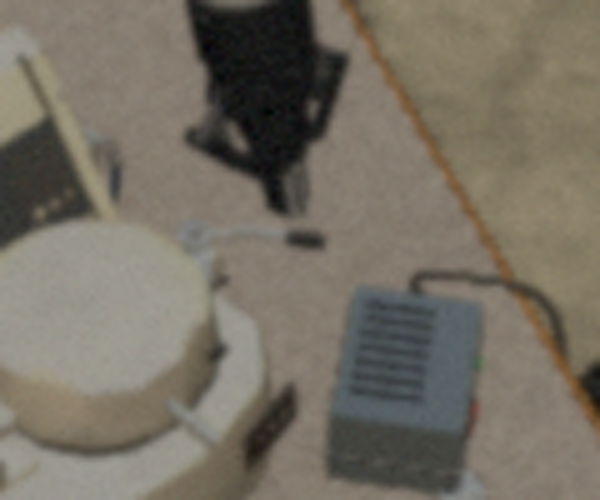

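View pics/top10.png

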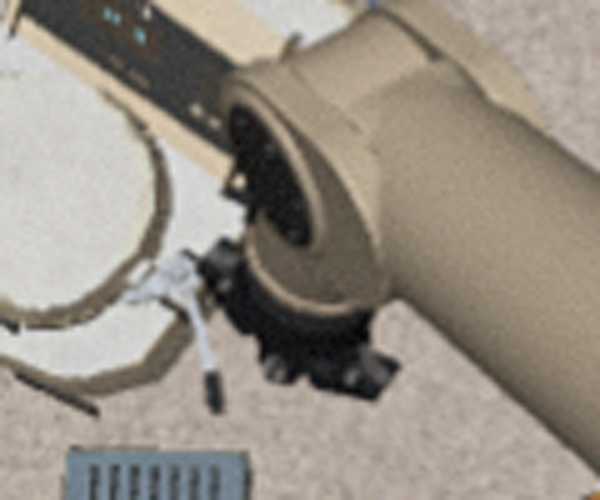

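The knuckles are wide along the jaw axis and would end up over the chamber's edge. I'll turn the tool 90° about its own axis before sweeping.

```bash
python3 -m jog '[0,0,0.1,0,0,0,0, 0,0,0.2,0,0,0,0, 0,0,0.3,0,0,0,0, 0,0,0.4,0,0,0,0, 0,0,0.5,0,0,0,0, 0,0,0.5,0,0,0,0, 0,0,0.5,0,0,0,0,0,0,0.5,0,0,0,0,0,0,0.5,0,0,0,0,0,0,0.5,0,0,0,0,0,0,0.5,0,0,0,0]' 20
python3 - <<'E'
from lev import *
st(); O=R.from_rotvec(r.get_obs()["orientation"])
print(tom(r.get_obs()["tcp_pos"]), O.as_matrix().round(2))
for d in (30,24,18): rel(tgt(.9,106,d),O)
for a in (.8,.7,.6,.5,.4): rel(tgt(a,106,17),O)
E
```

```text
clock: 15.5
tcp_pos: [0.4185, 0.0508, 0.1091]
orientation: [-2.581, -1.334, 0.173]
contact_force: [-0.4, 0.3, -0.0]
grip_width: -0.0004
t 15.5 pos [0.4185 0.0508 0.1091] F [-0.4  0.3 -0. ] w -0.0004 j [ 0.44  0.44 -0.69  2.08  0.1   0.89 -0.92]
[ -67.36193053 -310.12945457  109.07553118] [[ 0.58  0.79 -0.21]
 [ 0.82 -0.56  0.15]
 [ 0.   -0.26 -0.97]]
[0.0, 0.0, 0.0, 0.017, -0.03, 0.024] | deg 0 mm 8
[0.0, 0.0, 0.0, 0.035, -0.052, 0.03] | deg 0 mm 14
[0.0, 0.0, 0.0, 0.054, -0.075, 0.036] | deg 0 mm 20
[0.0, 0.0, 0.0, 0.072, -0.107, 0.045] | deg 0 mm 27
[0.0, 0.0, 0.0, 0.089, -0.135, 0.052] | deg 0 mm 34
[0.0, 0.0, 0.0, 0.11, -0.16, 0.059] | deg 0 mm 40
[0.0, 0.0, 0.0, 0.132, -0.183, 0.065] | deg 0 mm 47
[0.0, 0.0, 0.0, 0.157, -0.204, 0.07] | deg 0 mm 53
```

```bash
python3 -m jog '[0,0,0,0.017,-0.03,0.024,0, 0,0,0,0.035,-0.052,0.03,0, 0,0,0,0.054,-0.075,0.036,0, 0,0,0,0.063,-0.091,0.04,0, 0,0,0,0.072,-0.107,0.045,0, 0,0,0,0.08,-0.121,0.048,0, 0,0,0,0.089,-0.135,0.052,0, 0,0,0,0.11,-0.16,0.059,0, 0,0,0,0.11,-0.16,0.059,0]' 20
python3 - <<'E'
from lev import *
st(); O=R.from_rotvec(r.get_obs()["orientation"])
print(tom(r.get_obs()["tcp_pos"]))
for a in (.5,.4,.3,.2,.1): rel(tgt(a,106,17),O)
for n in("side","top"):
    f=r.grab_frame(n)[:,:,::-1]
    x0,y0=(220,170) if n=="side" else (170,150)
    cv2.imwrite(f"pics/{n}11.png",cv2.resize(f[y0:y0+100,x0:x0+120],None,fx=5,fy=5,interpolation=cv2.INTER_CUBIC))
E
```

```text
clock: 16.4
tcp_pos: [0.4032, 0.0892, 0.1059]
orientation: [-2.579, -1.336, 0.174]
contact_force: [-0.1, -0.3, -1.0]
grip_width: 0.0001
t 16.4 pos [0.4032 0.0892 0.1059] F [-0.1 -0.3 -1. ] w 0.0001 j [ 0.37  0.43 -0.71  2.11  0.09  0.86 -0.99]
[-102.13640099 -287.58713385  105.94809671]
[0.0, 0.0, 0.0, 0.02, -0.019, 0.005] | deg 0 mm 6
[0.0, 0.0, 0.0, 0.045, -0.04, 0.01] | deg 0 mm 12
[0.0, 0.0, 0.0, 0.072, -0.058, 0.015] | deg 0 mm 19
[0.0, 0.0, 0.0, 0.101, -0.074, 0.019] | deg 0 mm 25
[0.0, 0.0, 0.0, 0.131, -0.086, 0.023] | deg 0 mm 32
```

View pics/side11.png

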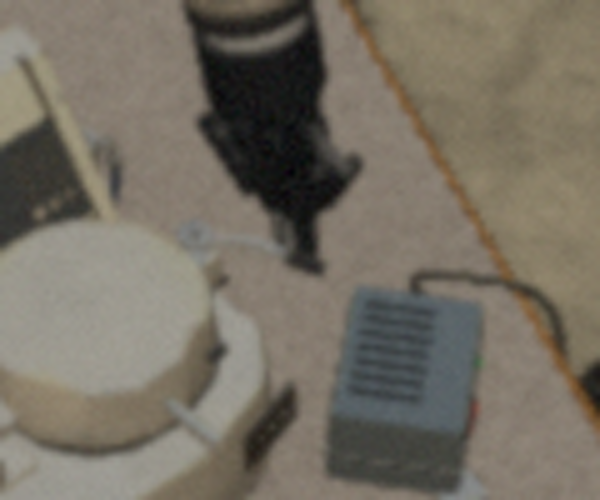

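View pics/top11.png

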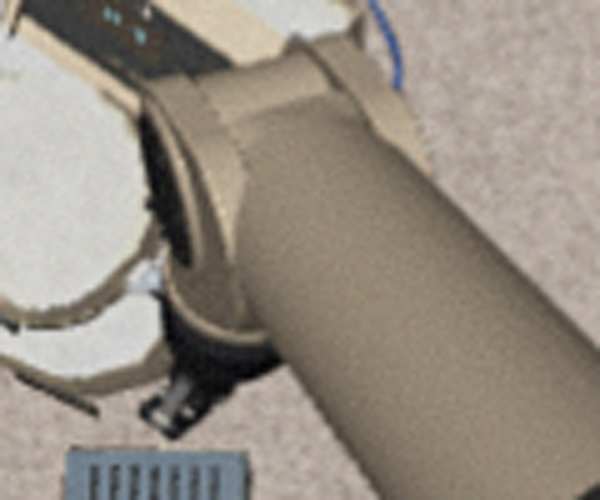

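```bash
python3 -m jog '[0,0,0,0.02,-0.019,0.005,0, 0,0,0,0.033,-0.03,0.008,0, 0,0,0,0.045,-0.04,0.01,0, 0,0,0,0.059,-0.049,0.013,0, 0,0,0,0.072,-0.058,0.015,0, 0,0,0,0.086,-0.066,0.017,0, 0,0,0,0.101,-0.074,0.019,0,0,0,0,0.116,-0.080,0.021,0, 0,0,0,0.131,-0.086,0.023,0, 0,0,0,0.131,-0.086,0.023,0]' 20
python3 - <<'E'
from lev import *
st(); O=R.from_rotvec(r.get_obs()["orientation"])
print(tom(r.get_obs()["tcp_pos"]))
for a in (.1,.05,0,): rel(tgt(a,106,17),O)
for n in("side","top"):
    f=r.grab_frame(n)[:,:,::-1]
    x0,y0=(220,170) if n=="side" else (170,150)
    cv2.imwrite(f"pics/{n}12.png",cv2.resize(f[y0:y0+100,x0:x0+120],None,fx=5,fy=5,interpolation=cv2.INTER_CUBIC))
E
```

```text
clock: 17.5
tcp_pos: [0.4037, 0.1211, 0.106]
orientation: [-2.579, -1.336, 0.174]
contact_force: [-0.6, -0.0, -0.4]
grip_width: 0.0001
t 17.5 pos [0.4037 0.1211 0.106 ] F [-0.6 -0.  -0.4] w 0.0001 j [ 0.31  0.44 -0.72  2.1   0.09  0.85 -1.05]
[-120.07751314 -261.24083852  105.95175407]
[0.0, 0.0, 0.0, -0.0, 0.0, -0.0] | deg 0 mm 0
[0.0, 0.0, 0.0, 0.015, -0.005, 0.001] | deg 0 mm 3
[0.0, 0.0, 0.0, 0.031, -0.009, 0.002] | deg 0 mm 7
```

View pics/side12.png

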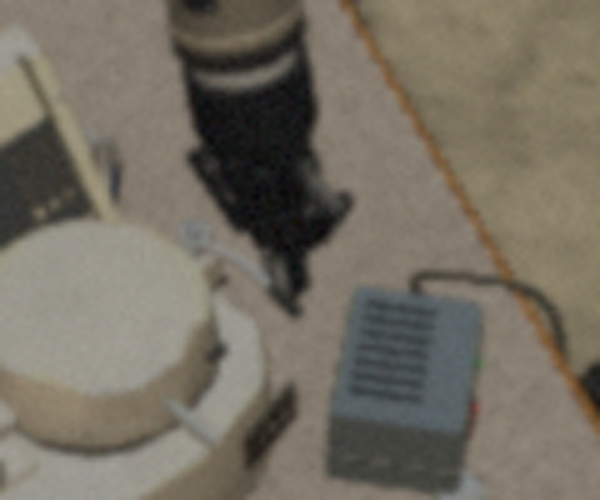

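```bash
python3 -m jog '[0,0,0,0.015,-0.005,0,0, 0,0,0,0.031,-0.009,0,0, 0,0,0,0.031,-0.009,0,0]' 20; python3 -m jog '[0,0,0,0.01,0,0,0, 0,0,0,0.01,0,0,0]' 20;
```

```text
clock: 17.9
tcp_pos: [0.4058, 0.1274, 0.1064]
orientation: [-2.578, -1.336, 0.174]
contact_force: [-0.9, -0.8, 0.1]
grip_width: -0.0
clock: 18.1
tcp_pos: [0.4069, 0.1293, 0.1064]
orientation: [-2.578, -1.336, 0.174]
contact_force: [-1.4, -0.3, -0.1]
grip_width: 0.0001
```

```bash
python3 -m jog '[0,0,0,0.01,0,0,0, 0,0,0,0.01,0,0,0]' 20;
```

```text
clock: 18.3
tcp_pos: [0.408, 0.1313, 0.1065]
orientation: [-2.577, -1.336, 0.174]
contact_force: [-0.4, -0.3, -0.7]
grip_width: -0.0001
```

```bash
python3 -m jog '[0,0,0,0.01,0,0,0, 0,0,0,0.01,0,0,0]' 20;python3 - <<'E'
from lev import *
print(tom(r.get_obs()["tcp_pos"]))
for n in("side","top"):
    f=r.grab_frame(n)[:,:,::-1]
    x0,y0=(220,170) if n=="side" else (170,150)
    cv2.imwrite(f"pics/{n}13.png",cv2.resize(f[y0:y0+100,x0:x0+120],None,fx=5,fy=5,interpolation=cv2.INTER_CUBIC))
E
```

```text
clock: 18.5
tcp_pos: [0.4092, 0.1332, 0.1065]
orientation: [-2.577, -1.337, 0.174]
contact_force: [-0.8, -0.2, -0.0]
grip_width: 0.0001
[-122.54873544 -248.17979546  106.45711991]
```

View pics/side13.png

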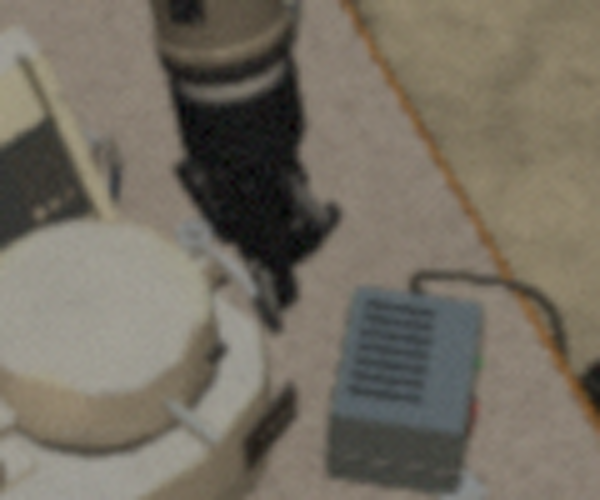

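```bash
python3 -m jog '[0,0,0,0.01,0,0,0, 0,0,0,0.01,0,0,0]' 20;
```

```text
clock: 18.8
tcp_pos: [0.4097, 0.134, 0.1063]
orientation: [-2.578, -1.336, 0.177]
contact_force: [-3.2, -3.6, 1.8]
grip_width: -0.0003
```

```bash
python3 -m jog '[0,0,0,0.01,0,0,0, 0,0,0,0.01,0,0,0]' 20;
```

```text
clock: 19.0
tcp_pos: [0.4097, 0.1342, 0.1061]
orientation: [-2.578, -1.336, 0.183]
contact_force: [-4.5, -6.8, 5.4]
grip_width: 0.0004
```

```bash
python3 -m jog '[0,0,0,0.01,0,0,0, 0,0,0,0.01,0,0,0]' 20; python3 - <<'E'
from lev import *
print(tom(r.get_obs()["tcp_pos"]))
for n in("side","top"):
    f=r.grab_frame(n)[:,:,::-1]
    x0,y0=(220,170) if n=="side" else (170,150)
    cv2.imwrite(f"pics/{n}14.png",cv2.resize(f[y0:y0+100,x0:x0+120],None,fx=5,fy=5,interpolation=cv2.INTER_CUBIC))
E
```

```text
clock: 19.2
tcp_pos: [0.4097, 0.1342, 0.1059]
orientation: [-2.58, -1.336, 0.189]
contact_force: [-3.7, -6.4, 5.5]
grip_width: 0.0002
[-122.74281469 -247.14892315  105.89578261]
```

View pics/side14.png

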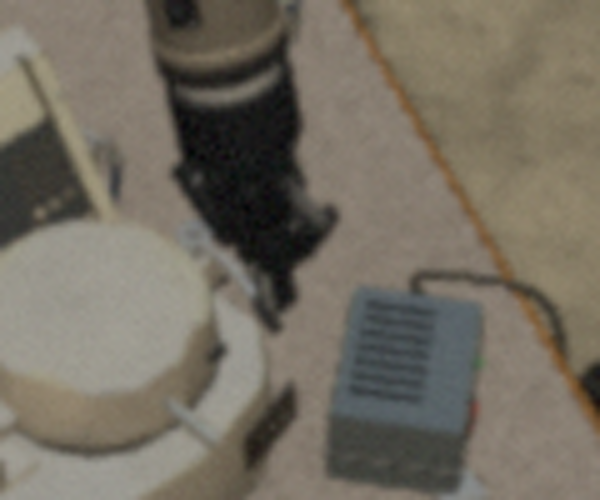

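View pics/top14.png

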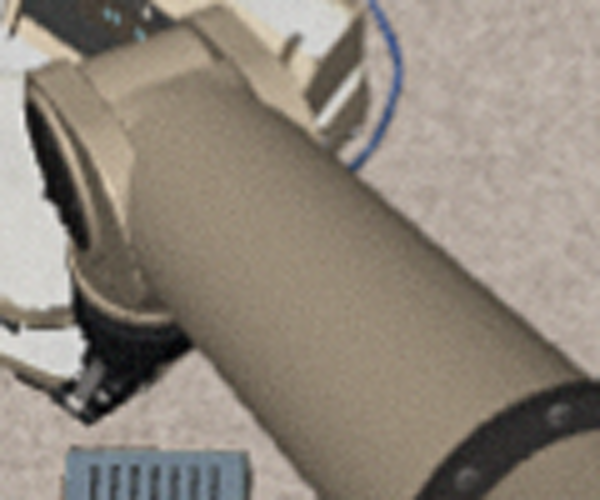

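```bash
python3 - <<'E'
from lev import *
a=cv2.imread("pics/side14.png")
for ang,col in((0,(0,255,0)),(.15,(0,0,255))):
    L=m2w(np.array([[-58-k*np.cos(ang),-238-k*np.sin(ang),z] for k,z in((0,125),(56,121),(84,121))]),P)
    q=(proj(L,"side")-[220,170]+.5)*5
    cv2.polylines(a,[q.astype(np.int32)],False,col,1)
cv2.imwrite("pics/ov14.png",cv2.resize(a[180:360,130:350],None,fx=3,fy=3))
E
```

```text
(no output)
```

View pics/ov14.png

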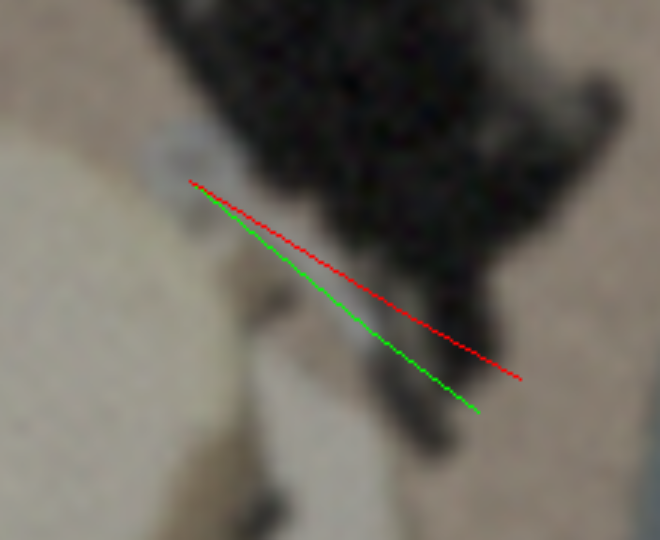

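The lever lies on the predicted locked line (grip end at about (435,450) in the crop) and resists at about 7.5 N without moving, so it is at its stop. Backing off and lifting.

```bash
python3 -m jog '[0,0,0,-0.08,0,0,0, 0,0,0,-0.15,0,0,0, 0,0,0,-0.2,0,-0.15,0, 0,0,0,-0.2,0,-0.4,0, 0,0,0,-0.2,0,-0.6,0, 0,0,0,-0.2,0,-0.8,0, 0,0,0,-0.2,0,-0.85,0, 0,0,0,-0.2,0,-0.85,0]' 20;python3 - <<'E'
from lev import *
st()
O=ori(45,1)
for p in ([-130,-150,310],[-100,-73,300],[-60,-73,260]): rel(m2w(p,P)[0],O)
for n in("side","top"):
    f=r.grab_frame(n)[:,:,::-1]
    x0,y0=(190,170) if n=="side" else (120,100)
    cv2.imwrite(f"pics/{n}15.png",cv2.resize(f[y0:y0+150,x0:x0+180],None,fx=4,fy=4,interpolation=cv2.INTER_CUBIC))
E
```

```text
clock: 20.1
tcp_pos: [0.4247, 0.0765, 0.2714]
orientation: [-2.582, -1.335, 0.184]
contact_force: [-0.1, -0.4, -0.1]
grip_width: -0.0002
t 20.1 pos [0.4247 0.0765 0.2714] F [-0.1 -0.4 -0.1] w -0.0002 j [ 0.48  0.23 -0.76  1.9  -0.04  1.24 -0.88]
[-0.261, -0.258, -0.449, 0.677, -0.306, -0.122] | deg 104 mm 151
[-0.261, -0.258, -0.449, 1.062, -0.149, -0.115] | deg 104 mm 216
[-0.261, -0.258, -0.449, 1.063, 0.095, 0.027] | deg 104 mm 214
```

View pics/side15.png

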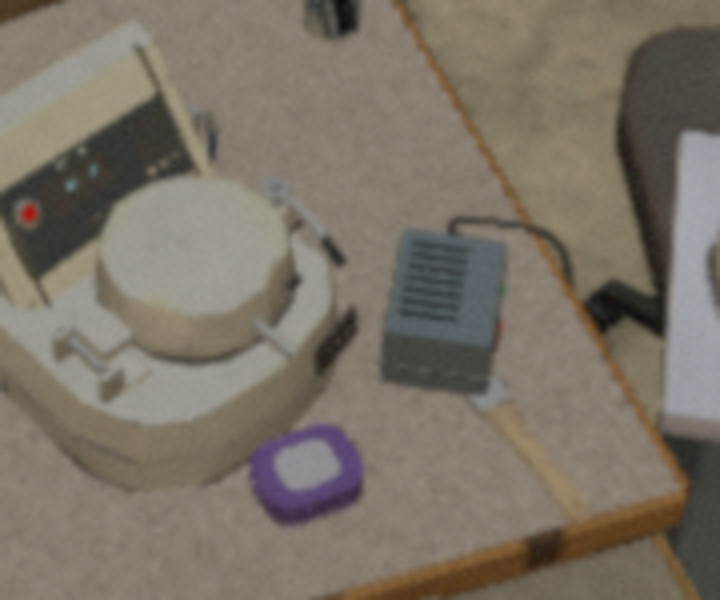

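View pics/top15.png

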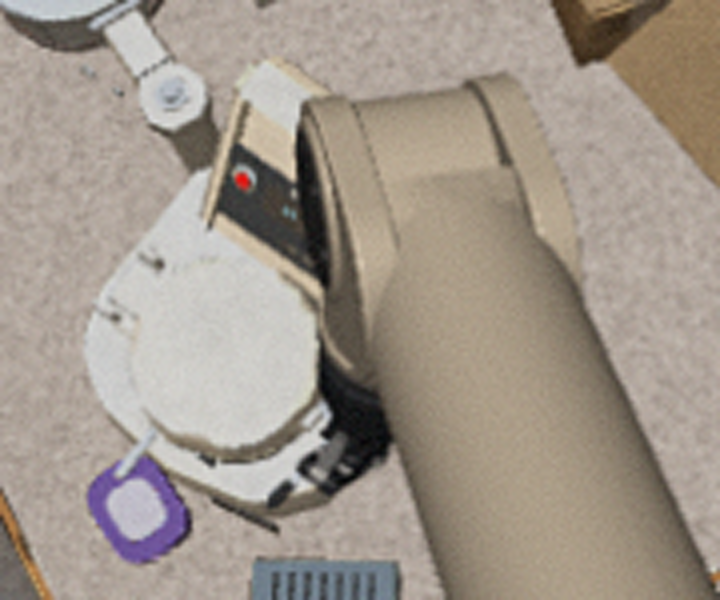

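```bash
python3 - <<'E'
from lev import *
for n,(x0,y0),pv,tip in(("side",(190,170),(274,187),(340,262)),("top",(120,100),(320,418),(270,502))):
    pr=lambda X:(proj(m2w(X,P),n)[0]-[x0,y0]+.5)*4
    p0=pr([-58,-238,128]); print(n,"pivot pred",p0,"obs",pv)
    for a in(-.1,0,.1,.2): print(a,pr([-58-84*np.cos(a),-238-84*np.sin(a),121])-p0)
    print("obs",np.array(tip)-pv)
    h=pr([-188.5,-133,134])-pr([-148,-133,134]); print("handle pred dir",h)
E
```

```text
side pivot pred [275.03877255 189.75889599] obs (274, 187)
-0.1 [68.53289114 69.84525428]
0 [76.7374787  64.43194103]
0.1 [84.10953314 58.45084104]
0.2 [90.57669711 51.97145495]
obs [66 75]
handle pred dir [38.93261924 31.6220213 ]
top pivot pred [348.24552792 422.98226384] obs (320, 418)
-0.1 [-78.3172227   86.48095707]
0 [-69.53587089  93.81662847]
0.1 [-60.02540773 100.22976665]
0.2 [-49.88279134 105.65169209]
obs [-50  84]
handle pred dir [-35.00464159  44.80506108]
```

The lever stayed at about 0 after release, and the chamber is still shut. Now reorienting for the key, high above everything.

```bash
python3 -m jog '[-0.04,-0.04,-0.07,0.1,-0.05,-0.05,0, -0.06,-0.06,-0.11,0.2,-0.1,-0.12,0, -0.09,-0.09,-0.15,0.3,-0.15,-0.15,0, -0.11,-0.11,-0.19,0.4,-0.2,-0.15,0, -0.13,-0.13,-0.23,0.5,-0.25,-0.15,0, -0.16,-0.155,-0.27,0.6,-0.3,-0.15,0, -0.18,-0.18,-0.31,0.677,-0.306,-0.122,0, -0.205,-0.2,-0.35,0.677,-0.306,-0.122,0, -0.23,-0.225,-0.39,0.677,-0.306,-0.122,0, -0.25,-0.25,-0.43,0.677,-0.306,-0.122,0, -0.261,-0.258,-0.449,0.677,-0.306,-0.122,0, -0.261,-0.258,-0.449,0.677,-0.306,-0.122,0]' 20;python3 - <<'E'
from lev import *
st()
O=ori(45,1)
for p in ([-100,-73,300],[-60,-73,260],[-22,-73,193]): rel(m2w(p,P)[0],O)
E
```

```text
clock: 21.4
tcp_pos: [0.4568, 0.2181, 0.3054]
orientation: [0.733, 2.274, -0.303]
contact_force: [-0.1, -0.7, -0.2]
grip_width: -0.0001
t 21.4 pos [0.4568 0.2181 0.3054] F [-0.1 -0.7 -0.2] w -0.0001 j [-0.15  0.25 -1.01  2.05  0.99  1.36 -0.65]
[-0.003, -0.004, -0.002, -0.096, 0.394, 0.129] | deg 1 mm 85
[-0.003, -0.004, -0.002, -0.1, 0.396, 0.412] | deg 1 mm 116
[-0.003, -0.004, -0.002, -0.002, 0.4, 0.785] | deg 1 mm 176
```

```bash
python3 -m jog '[0,0,0,-0.05,0.2,0.06,0, 0,0,0,-0.096,0.394,0.2,0, 0,0,0,-0.1,0.396,0.35,0, 0,0,0,-0.08,0.398,0.5,0, 0,0,0,-0.04,0.4,0.65,0, -0.003,-0.004,-0.002,-0.002,0.4,0.785,0, -0.003,-0.004,-0.002,-0.002,0.4,0.785,0, -0.003,-0.004,-0.002,-0.002,0.4,0.785,0]' 20;python3 - <<'E'
from lev import *
st()
O=R.from_rotvec(r.get_obs()["orientation"]); n=np.array([.83,0,-.56])
for d in (25,12,6,0): rel(m2w(np.array([36,-73,154])-d*n,P)[0],O)
print("normal in tool",O.inv().apply(R.from_euler('z',P[2]).apply(n)))
for n in("side","top"):
    f=r.grab_frame(n)[:,:,::-1]
    x0,y0=(170,150) if n=="side" else (120,70)
    a=cv2.resize(f[y0:y0+120,x0:x0+150],None,fx=5,fy=5,interpolation=cv2.INTER_CUBIC)
    e=(proj(r.get_obs()["tcp_pos"],n)-[x0,y0]+.5)*5; cv2.circle(a,tuple(int(v) for v in e[0]),5,(0,255,255),1)
    cv2.imwrite(f"pics/{n}16.png",a)
E
```

```text
clock: 22.2
tcp_pos: [0.5913, 0.2184, 0.1916]
orientation: [0.716, 2.268, -0.301]
contact_force: [-0.4, 0.6, 0.1]
grip_width: 0.0002
t 22.2 pos [0.5913 0.2184 0.1916] F [-0.4  0.6  0.1] w 0.0002 j [-0.18  0.57 -0.84  1.96  1.31  1.3  -0.74]
[0.0, 0.0, 0.0, -0.052, 0.003, 0.219] | deg 0 mm 45
[0.0, 0.0, 0.0, -0.064, 0.003, 0.282] | deg 0 mm 58
[0.0, 0.0, 0.0, -0.07, 0.003, 0.312] | deg 0 mm 64
[0.0, 0.0, 0.0, -0.076, 0.003, 0.341] | deg 0 mm 70
normal in tool [-1.92700610e-01  5.15909148e-04  9.82530513e-01]
```

View pics/side16.png

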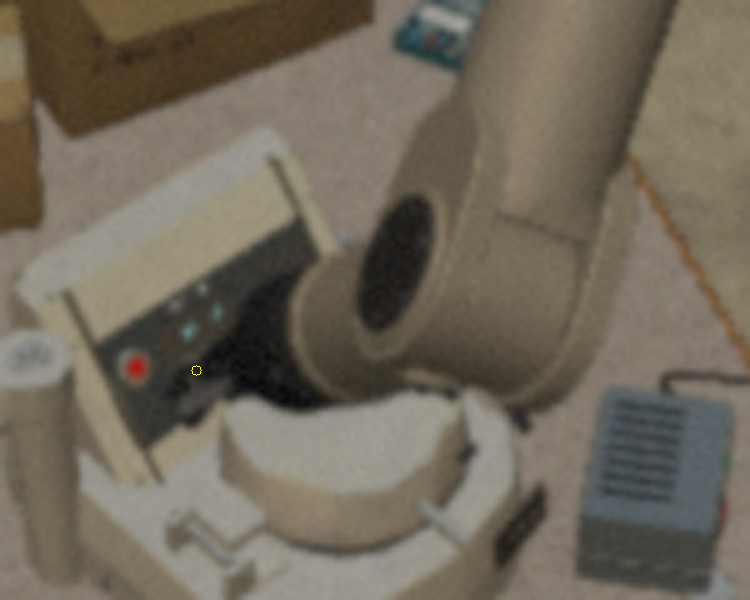

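View pics/top16.png

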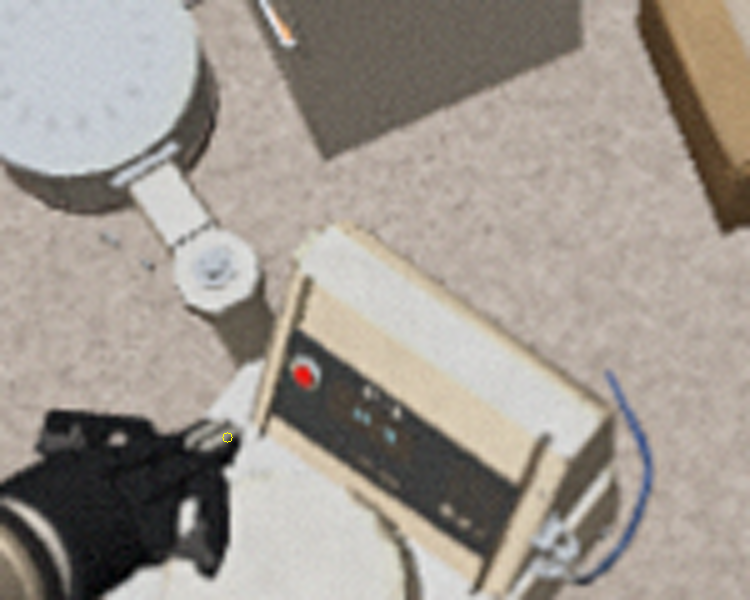

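```bash
python3 - <<'E'
from lev import *
print("side13",(proj([0.4092,0.1332,0.1065],"side")-[220,170]+.5)*5)
print("side12",(proj([0.4037,0.1211,0.106],"side")-[220,170]+.5)*5)
print("side10",(proj([.4154,.0496,.105],"side")-[220,170]+.5)*5)
o=r.get_obs();O=R.from_rotvec(o["orientation"])
a=cv2.imread("pics/side16.png")
for dx in(-11,11):
  for dy in(-8,8):
    L=[o["tcp_pos"]+O.apply([dx/1e3,dy/1e3,z]) for z in(0,-.05)]
    q=(proj(L,"side")-[170,150]+.5)*5; cv2.polylines(a,[q.astype(np.int32)],False,(0,255,0),1)
k=(proj(m2w([[36,-73,154]],P),"side")-[170,150]+.5)*5; cv2.circle(a,tuple(int(v) for v in k[0]),5,(255,255,0),1)
cv2.imwrite("pics/ov16.png",cv2.resize(a[250:500,50:350],None,fx=2.4,fy=2.4,interpolation=cv2.INTER_CUBIC))
E
```

```text
side13 [[278.21696382 307.98625357]]
side12 [[290.22045788 295.55762452]]
side10 [[290.35040072 213.00153676]]
```

View pics/ov16.png

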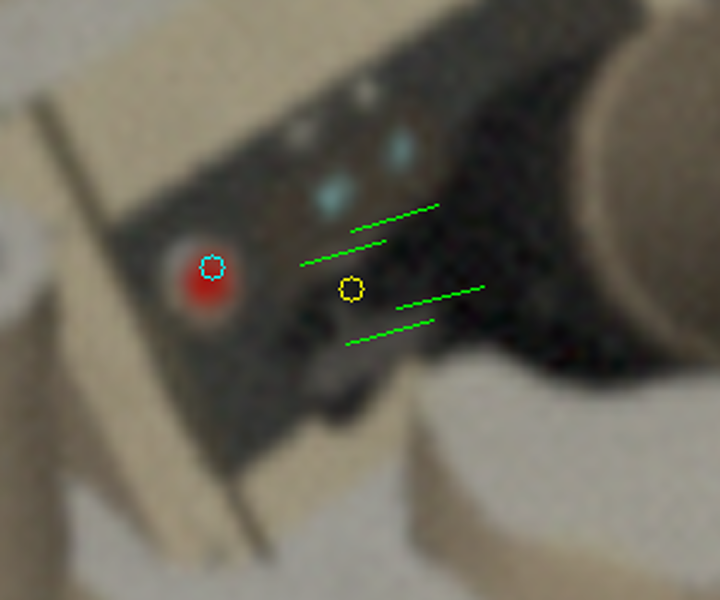

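```bash
python3 - <<'E'
from lev import *
o=r.get_obs();O=R.from_rotvec(o["orientation"])
outs=[]
for n,(cx,cy) in(("side",(170,150)),("top",(120,70))):
    a=cv2.imread(f"pics/{n}16.png"); a=cv2.convertScaleAbs(a,alpha=2.0,beta=0)
    def P2(v): return tuple(int(k) for k in ((proj(o["tcp_pos"]+O.apply(np.array(v)/1e3),n)-[cx,cy]+.5)*5)[0])
    cv2.line(a,P2([0,0,0]),P2([0,0,-73]),(0,255,0),1)
    for s in(-1,1): cv2.circle(a,P2([0,57*s,-65]),4,(0,0,255) if s>0 else (255,0,0),1)
    for q in([38,42,-73],[38,-42,-73],[-38,42,-73],[-38,-42,-73]): cv2.circle(a,P2(q),3,(255,0,255),1)
    outs.append(a[250:500,50:400] if n=="side" else a[350:600,0:350])
cv2.imwrite("pics/ov17.png",cv2.resize(np.hstack(outs),(798,285)) )
cv2.imwrite("pics/ov17.png",cv2.resize(np.vstack(outs),None,fx=1.19,fy=1.19,interpolation=cv2.INTER_CUBIC))
E
```

```text
(no output)
```

View pics/ov17.png

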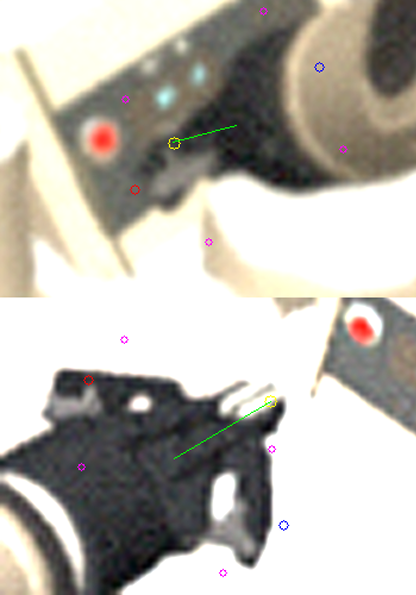

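The grey shape in the side view is the left knuckle. The tip and TCP agree with both views, in line with the key. Approaching to 12 mm.

```bash
python3 -m jog '[0,0,0,-0.025,0.003,0.1,0, 0,0,0,-0.052,0.003,0.2,0, 0,0,0,-0.06,0.003,0.25,0, 0,0,0,-0.064,0.003,0.275,0, 0,0,0,-0.064,0.003,0.282,0, 0,0,0,-0.064,0.003,0.282,0]' 20;python3 - <<'E'
from lev import *
st()
o=r.get_obs();O=R.from_rotvec(o["orientation"]); nn=np.array([.83,0,-.56])
print(tom(o["tcp_pos"]))
for d in (8,4,0): rel(m2w(np.array([36,-73,154])-d*nn,P)[0],O)
outs=[]
for n in("side","top"):
    f=r.grab_frame(n)[:,:,::-1]
    x0,y0=(175,185) if n=="side" else (145,110)
    a=cv2.resize(f[y0:y0+60,x0:x0+80],None,fx=9,fy=9,interpolation=cv2.INTER_CUBIC)[:,:]
    e=(proj([o["tcp_pos"]],n)-[x0,y0]+.5)*9
    for c in e: cv2.circle(a,tuple(int(v) for v in c),4,(0,255,255),1)
    outs.append(cv2.resize(a,None,fx=.55,fy=.55,interpolation=cv2.INTER_AREA))
cv2.imwrite("pics/v18.png",np.hstack(outs))
E
```

```text
clock: 22.9
tcp_pos: [0.6322, 0.1923, 0.1628]
orientation: [0.716, 2.266, -0.297]
contact_force: [-0.6, -0.2, 0.5]
grip_width: 0.0005
t 22.9 pos [0.6322 0.1923 0.1628] F [-0.6 -0.2  0.5] w 0.0005 j [-0.14  0.62 -0.8   1.95  1.39  1.24 -0.74]
[ 25.50797709 -71.25781523 162.78614558]
[0.0, 0.0, 0.0, 0.002, -0.009, 0.029] | deg 0 mm 6
[0.0, 0.0, 0.0, -0.002, -0.009, 0.048] | deg 0 mm 10
[0.0, 0.0, 0.0, -0.006, -0.009, 0.068] | deg 0 mm 14
```

View pics/v18.png

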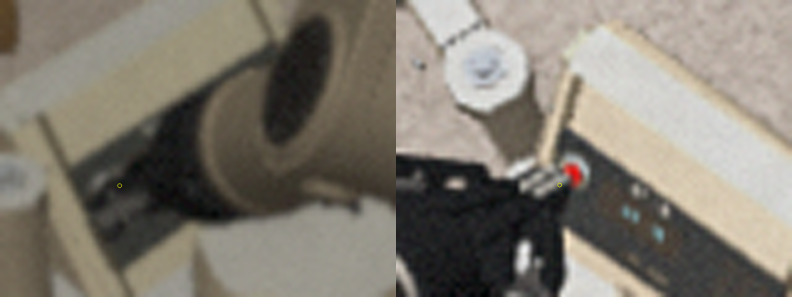

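```bash
python3 -m jog '[0,0,0,0.0,-0.006,0.01,0, 0,0,0,0.002,-0.012,0.02,0, 0,0,0,0.001,-0.012,0.029,0, 0,0,0,0.001,-0.012,0.034,0, 0,0,0,0.001,-0.012,0.034,0]' 20;python3 -m jog '[0,0,0,0,0,0.005,0, 0,0,0,-0.001,0,0.01,0, 0,0,0,-0.001,0,0.01,0]' 20
```

```text
clock: 23.5
tcp_pos: [0.6346, 0.188, 0.1581]
orientation: [0.715, 2.266, -0.296]
contact_force: [0.3, -0.7, -0.7]
grip_width: 0.0001
clock: 23.8
tcp_pos: [0.636, 0.187, 0.1568]
orientation: [0.716, 2.266, -0.296]
contact_force: [0.5, -0.1, -0.1]
grip_width: -0.0003
```

```bash
python3 -m jog '[0,0,0,0,0,0.005,0, 0,0,0,-0.001,0,0.008,0, 0,0,0,-0.001,0,0.008,0]' 20; python3 - <<'E'
from lev import *
print(tom(r.get_obs()["tcp_pos"]))
E
```

```text
clock: 24.1
tcp_pos: [0.637, 0.1864, 0.1558]
orientation: [0.715, 2.266, -0.296]
contact_force: [-1.3, 0.2, 0.7]
grip_width: 0.0001
[ 32.77142755 -73.32466564 155.7595607 ]
```

```bash
python3 -m jog '[0,0,0,0,0,0.003,0, 0,0,0,-0.001,0,0.005,0, 0,0,0,-0.001,0,0.005,0]' 20
```

```text
clock: 24.4
tcp_pos: [0.6376, 0.1861, 0.1553]
orientation: [0.715, 2.267, -0.296]
contact_force: [-2.3, -0.1, 1.9]
grip_width: 0.0003
```

```bash
python3 -m jog '[0,0,0,0,0,0.003,0, 0,0,0,-0.001,0,0.005,0, 0,0,0,-0.001,0,0.005,0]' 20
```

```text
clock: 24.7
tcp_pos: [0.638, 0.1859, 0.1548]
orientation: [0.715, 2.267, -0.295]
contact_force: [-5.1, 0.3, 3.3]
grip_width: -0.0002
```

```bash
python3 -m jog '[0,0,0,0,0,0.003,0, 0,0,0,-0.001,0,0.005,0, 0,0,0,-0.001,0,0.005,0]' 20
```

```text
clock: 25.0
tcp_pos: [0.6382, 0.1858, 0.1547]
orientation: [0.714, 2.267, -0.295]
contact_force: [-7.0, 1.0, 6.7]
grip_width: 0.0001
```

Force has risen from about 1.4 N to 9 N over 1.6 mm of travel and then gone stiff, so the key has bottomed. Holding for a bit over a second.

```bash
python3 -m jog '[0,0,0,-0.001,0,0.006,0, 0,0,0,-0.001,0,0.006,0, 0,0,0,-0.001,0,0.006,0, 0,0,0,-0.001,0,0.006,0]' 20; python3 -m jog '[0,0,0,-0.001,0,0.006,0, 0,0,0,-0.001,0,0.006,0, 0,0,0,-0.001,0,0.006,0, 0,0,0,-0.001,0,0.006,0, 0,0,0,-0.001,0,0.006,0, 0,0,0,-0.001,0,0.006,0, 0,0,0,-0.001,0,0.006,0, 0,0,0,-0.001,0,0.006,0]' 20
```

```text
clock: 25.4
tcp_pos: [0.6382, 0.1858, 0.1546]
orientation: [0.714, 2.267, -0.295]
contact_force: [-9.9, 0.7, 8.6]
grip_width: -0.0001
clock: 26.2
tcp_pos: [0.6383, 0.1858, 0.1546]
orientation: [0.713, 2.266, -0.296]
contact_force: [-10.3, 1.1, 9.1]
grip_width: -0.0001
```

```bash
python3 -m jog '[0,0,0,0.002,0,-0.01,0, 0,0,0,0.005,0,-0.03,0, 0,0,0,0.01,0,-0.1,0, 0,0,0,0.03,0,-0.2,0, 0,0,0,0.05,0,-0.35,0, 0,0,0,0.02,0,-0.55,0, 0,0,0,-0.05,0,-0.7,0, 0,0,0,-0.1,0,-0.8,0, 0,0,0,-0.1,0,-0.8,0]' 20;python3 - <<'E'
from lev import *
st()
outs=[]
for n in("side","top"):
    f=r.grab_frame(n)[:,:,::-1]
    x0,y0=(170,150) if n=="side" else (120,80)
    cv2.imwrite(f"pics/{n}19.png",cv2.resize(f[y0:y0+130,x0:x0+160],None,fx=5,fy=4.6,interpolation=cv2.INTER_CUBIC))
E
```

```text
clock: 27.1
tcp_pos: [0.5566, 0.2455, 0.2859]
orientation: [0.711, 2.264, -0.288]
contact_force: [-0.7, 0.3, 0.2]
grip_width: 0.0006
t 27.1 pos [0.5566 0.2455 0.2859] F [-0.7  0.3  0.2] w 0.0006 j [-0.18  0.42 -0.92  1.91  1.16  1.37 -0.62]
```

View pics/side19.png

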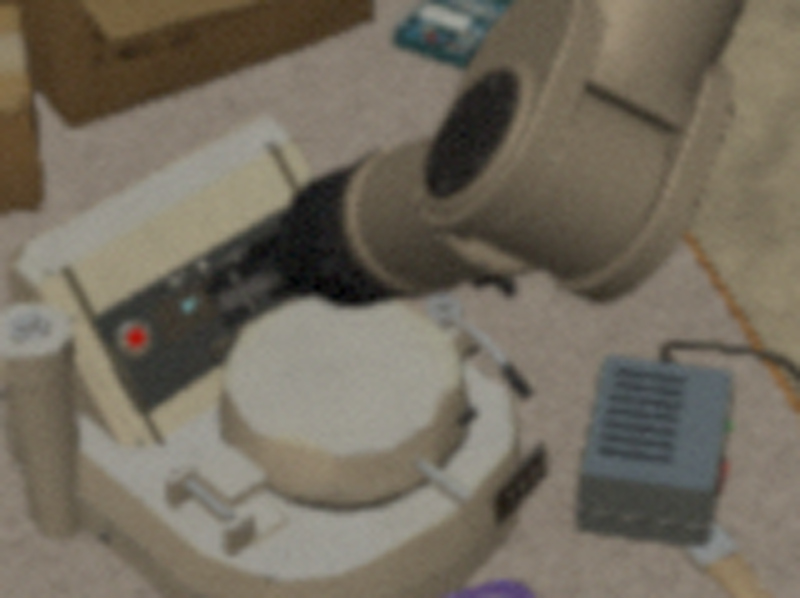

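View pics/top19.png

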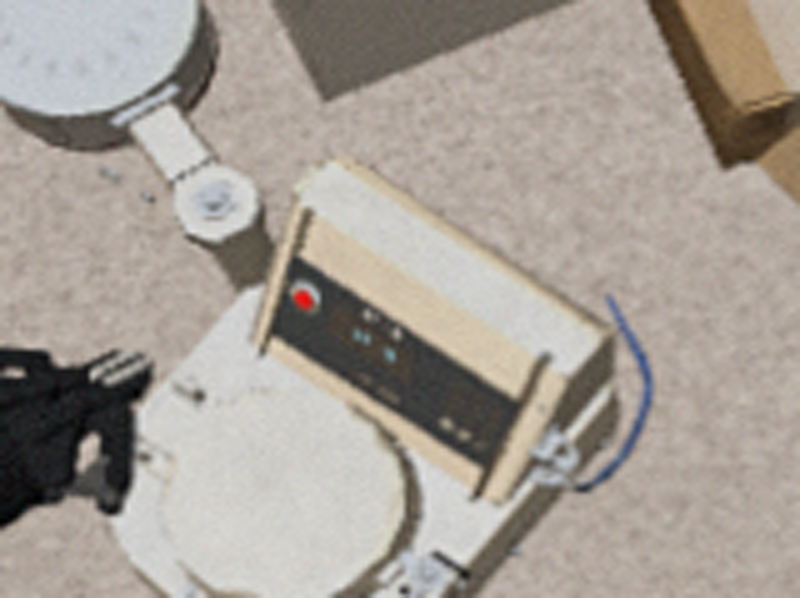

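The key is out, the chamber shut, the lever in and the tool clear with no contact force. Handing in.

```bash
python3 -c "
from bench import r
print(r.hand_in())"
```

```text
the job is handed in; nothing more can be done
None
```

I finished the whole cycle in about 27 s of robot time and handed it in. The hand-in reports no verdict.

- **Chamber:** I carried it over by its handle, lowered it and released it without a drop. It was rigid against its stop (0.3 mm of movement for about 35 N), and both views showed it flat on the cup afterwards. Just past the top of the arc and again at shutting, the force reached about 50 N because my arc was a few millimetres off. That is well under the 120 N wrist limit, and I corrected the arc.
- **Lever:** I pushed it in with closed fingers until it stopped moving, at about 8 N. In the side view it lay on its locked line and stayed there after I let go. The top view was mostly blocked by the arm and read roughly 0.1 rad less locked, so I relied on the side view and the stop force.
- **Start key:** It bottomed after about 1.6 mm of travel, and I held it at 9–13 N for about 1.2 s before releasing it. The last pictures show it out and the tool clear of everything, with about 0.8 N on the force sensor, which is noise level.
- **Bystanders:** I did not touch the case, jar or blue box, but I did not measure their positions again at the end.

The machine's yaw came out at −0.615 rad, outside the stated −0.5 to −0.1. Both cameras agreed on it, and the contacts came within a few millimetres of where it put them, so I used it.

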